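# Fit the vial carousel on the tube rotator

### The arm

A 6-joint arm with a two-finger parallel gripper is mounted at the origin on the work surface. World frame = base frame: x ahead of the robot, y to its left, z up, the work surface at z = 0. Lengths are in m, angles in rad, forces in N, time in s.
With the tool pointing down it reaches from about 0.35 to 0.95 m from the base axis. Payload 17.4 kg.
Tool frame: the origin (TCP) lies midway between the tips of the shut fingers; the grasp point (between the pads) lies 19 mm behind it; z points along the fingers, x is the direction in which the jaws open and shut, and the axes are right-handed (so a half turn about z gives the same grasp; the last joint's range is limited). The gripper opens to 93 mm and grips with 3 to 60 N. Pads are 15 mm wide; open, the fingers measure 128 mm over their backs; the gripper's body (75 mm by 188 mm) begins 65 mm behind the grasp point.
Start: joints at [-1.275, 0.116, 1.442, -0, 1.584, -0.038], TCP at [0.221, -0.638, 0.219] pointing down, gripper open.
Joint ranges: [-2.83, 2.83], [-0.83, 2.19], [0.07, 2.5], [-1.14, 4.28], [0.01, 3], [-2.97, 2.97]. Speed limits (rad/s): [1.89, 1.89, 2.22, 3.14, 3.14, 3.14].

### API

Orientations are given as a 3x3 rotation matrix whose columns are the frame's x, y, z axes.
In Python, from plant import telemetry, viewer, manip, models gives the robot as it stands. The module is installed in compiled form; this text tells all that it offers.
- The arm moves only by the tool carry_out, never from a script. Its argument "targets" is a list of rows, each a list of 6 numbers: the shift along the world's x, y, z in m, then the turn, a rotation vector about the world's x, y, z in rad. In form: [[dx, dy, dz, ax, ay, az], ...]. A call has 1 to 20 rows; each row shifts and turns the commanded pose from where the row before left it; what a row does not reach is not made up. A row lasts 1/12 s, in which the tool goes at most 41.7 mm and 7.16 degrees, less where a joint would pass 70% of its speed; a pose out of reach is approached as far as the arm can. A call with a gripper value outside its range is refused whole. "gripper" is the opening, from 0 (shut) to 1 (fully open), set as the call begins (left out, the last holds). The fingers move at their own pace and stop on an object; "squeeze" is the grip in N (left out, the last holds). Time passes only in rows, so rows that do not move let the fingers close. It gives the time, the measured TCP pose, the force and the opening at its end, in the units of the state.
- telemetry.observe(): the state, without advancing time (a new reading comes with each control period).
- viewer.get_image(name): name is "scene" or "side" or "wrist"; returns the picture (384x512x3 uint8, blue, green, red); there is no depth.
- viewer.get_calibration(name): a dict with "mtx" (3x3 intrinsics, pixels), "k1" (the pictures are not rectified: a ray, as slopes to the right and down, at radius r is drawn at 1 + k1 r^2 times it, then the intrinsics apply), "camera_from_world" (4x4, takes a point from world to camera coordinates). Camera axes: x right, y down, z forward; pixel columns grow to the right and rows downward; lengths in m; the calibration is good to about 2 mm. A picture is of the moment at which its call begins: read the wrist's pose just before it. get_calibration takes no time and is no camera call; for the wrist camera it gives the pose at the moment of the call.
- manip.finish_job(): hands the job in, once; it reports no verdict.
Trained networks look in the newest picture that a camera, given by its name, has taken for a name from the list of things; names that differ only in an ending like _2 or _b are one class to them, and where a whole thing is asked for, a point or a joint stands for the part that bears it (a point fixed in the world has none). Each returns a list of dicts, best first, with "conf" (0 to 1); they miss things now and then, are a little off and sometimes report something else, mostly with a low value. They report only what shows in the picture. A call takes as long as a camera call.
- models.silhouettes(camera, thing): "mask" (384x512 bool, what is visible of it) and "box" ([left, top, right, bottom] in pixels, round what is visible of it).
The state is a dict: "clock": time; "joint_pos": joint angles; "qvel": joint speeds; "joint_efforts": joint torques, N m; "eef_pos": TCP position; "tcp_rot": TCP orientation; "force": force on the tool from outside, world axes, zero at the start; "torque": the same for the moment, N m; "grip_width": finger opening in m.
Only numpy, scipy, OpenCV 4.12 (cv2) and the standard library are available. Lean on these libraries where they do the work, as an engineer would, in place of code of your own. Each camera call takes 0.05 s, during which the arm holds its last target.

### The job

Fit the white vial carousel onto the tube rotator: take it by its hexagonal hub, push the hub onto the tilted drive shaft, turn it until the slots underneath drop over the shaft's cross pin, and press it fully home against the collar, then let go. Treat it gently enough that the head keeps the tilt it is set to, and leave the other things on the bench where they are.

Things in the scene. Friction and masses are not known exactly. Their poses are not given: they have to be found in the camera images.
- carousel: Loose white plastic carousel, 0.27 to 0.45 kg, lying flat on the bench: a round disc of 176 mm diameter, 6 mm thick, with eight small closed vials clipped radially on its upper face (their tops 19 mm above its underside, none within 30 mm of the axis) and an upright hub in its middle; 84 mm high in all. Origin: centre of the underside; z points up along the hub.
- hub_grip (a point): Point on the carousel's axis where the hub is best gripped, 59 mm above the underside, axes as the carousel's. The hub is a hexagonal sleeve 36 mm across its flats, from 9 to 80 mm above the underside, with a 4 mm cap. The normals of the six flats lie at 0, 60, 120.. degrees from its x axis: grip across two opposite flats.
- bore_mouth (a point): Centre of the carousel's underside (same point and axes as its origin), mouth of the hub's bore: 22.5 mm wide, 80 mm deep, closed at the top. Two crossed slots in the underside, along its x and y axes (four arms at 90 degrees, each reaching 24 mm from the axis), are 9 mm wide and 9 mm deep. Any of the four quarter turns fits the pin.
- collar (a point): On the rotator's head: centre of the flat upper face of the shaft's collar (52 mm diameter). Its z axis points up along the shaft, which leans 24 to 34 degrees from vertical. The carousel is home when its underside lies on this face. A clamp holds the head at its tilt against about 8 N m.
- shaft_tip (a point): Centre of the flat tip of the steel drive shaft, 60 mm from the collar along the shaft, axes as collar. The shaft is 20 mm thick; its last 10 mm taper to 12 mm at the tip.
- pin_mid (a point): Middle of the 6 mm steel cross pin through the shaft, 4 mm above the collar; axes as collar. The pin reaches 21 mm to either side. Which way it points about the shaft differs each time and is NOT shown by these axes. Until the slots find it the carousel stands 7 mm off the collar. A gearbox keeps shaft and pin from turning (about 3 N m).
- rotator: The tube rotator, fixed: white base 226 x 146 x 44 mm, two upright cheeks 157 mm high that carry a grey motor head (84 mm diameter), from which the shaft leans to the machine's front. Origin on the bench between the cheeks, 6 mm in front of the head's pivot axis (127 mm high). Its -x axis points to the front, where knob and display are.
- tape: Roll of paper tape lying flat, 82 mm diameter, 19 mm high, origin centre of its underside; leave alone.
- marker: Marker pen lying along its x axis, 130 mm long, 17 mm thick, origin near its middle on the bench; leave alone.
- rack_a: Green vial rack 125 x 225 mm with vials up to 76 mm high, origin centre of its underside; leave alone.
- rack_b: Red vial rack, same size; leave alone.
- tip_box: Pipette tip box 122 x 84 x 72 mm, origin centre of its underside; leave alone.
- pipette: Pipette lying along its x axis, 260 mm long, up to 35 mm high, origin near its middle on the bench; leave alone.
- reagent: Closed jar, 68 mm diameter, 145 mm high, origin centre of its underside; leave alone.
- beaker: Clear beaker, 70 mm diameter, 90 mm high, origin centre of its underside; leave alone.

How it is judged:
By the outcome, as a careful person would: the job done as asked, in the order asked, and still so for the second after the job is handed in, with the robot touching nothing.
It also fails if it takes over 72 s, if anything falls off the work surface, if the arm or the gripper's body presses on something with over 40 N, if the wrist force passes 120 N, or if a joint passes its speed limit or range.

## Working session

There is one attempt and no reset: what is moved stays moved. The work goes in short steps, Python scripts to look and compute and a tool call to move; the robot and the scene stay as the last step left them, time stands still between calls to the robot, and variables do not carry over. Pictures are saved under pics/ and viewed, and the job is handed in when it is done.

Besides the shell and the picture viewer there is one more tool, called by a JSON object that holds its "api" and its "payload", one argument or row to a line. carry_out: Moves the arm, as the interface text tells. Its arguments: {"type":"object","properties":{"targets":{"type":"array"},"gripper":{"type":"number"},"squeeze":{"type":"number"}},"required":["targets"]}

```bash
mkdir -p pics; ls
python3 - <<'E'
from plant import telemetry, viewer, manip, models
import cv2,numpy as np
s=telemetry.observe()
for k,v in s.items(): print(k,np.round(v,4).tolist())
for n in ["scene","side","wrist"]:
    im=viewer.get_image(n); cv2.imwrite(f"pics/{n}0.png",im)
    c=viewer.get_calibration(n); print(n,np.round(c["mtx"],1).tolist(),c["k1"]);print(np.round(c["camera_from_world"],4).tolist())
print(telemetry.observe()["clock"])
E
```

```text
pics
clock 0.0
joint_pos [-1.2748, 0.1165, 1.4423, -0.0, 1.584, -0.0378]
qvel [-0.0008, 0.0021, -0.0006, -0.001, 0.0004, -0.0007]
joint_efforts [-0.0005, -72.1271, -62.2612, 0.0779, 0.0238, -0.0001]
eef_pos [0.2211, -0.6375, 0.2179]
tcp_rot [[0.3276, -0.9448, -0.0004], [-0.9448, -0.3276, 0.0011], [-0.0012, -0.0, -1.0]]
force [0.7495, -0.1415, -0.1661]
torque [-0.0159, -0.0427, 0.0526]
grip_width 0.0931
scene [[396.4, 0.0, 257.8], [0.0, 396.4, 193.1], [0.0, 0.0, 1.0]] -0.11452431004934897
[[0.7788, 0.6272, 0.0097, -0.454], [0.4596, -0.5601, -0.6893, -0.1441], [-0.4268, 0.5413, -0.7245, 1.5388], [0.0, 0.0, 0.0, 1.0]]
side [[439.3, 0.0, 260.7], [0.0, 439.3, 188.4], [0.0, 0.0, 1.0]] -0.054465111428356604
[[-0.8049, -0.593, 0.0217, 0.4643], [-0.3824, 0.4906, -0.783, 0.3301], [0.4537, -0.6385, -0.6217, 1.3155], [0.0, 0.0, 0.0, 1.0]]
wrist [[301.3, 0.0, 254.3], [0.0, 301.3, 191.5], [0.0, 0.0, 1.0]] -0.04119780094222578
[[0.3274, -0.9449, -0.0026, -0.6731], [-0.9101, -0.3161, 0.2679, -0.0314], [-0.2539, -0.0854, -0.9635, 0.3921], [0.0, 0.0, 0.0, 1.0]]
0.15
```

View pics/scene0.png

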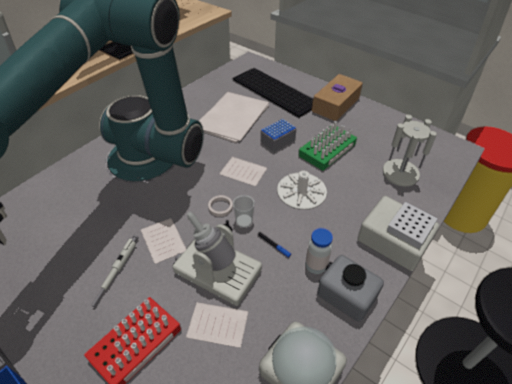

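View pics/side0.png

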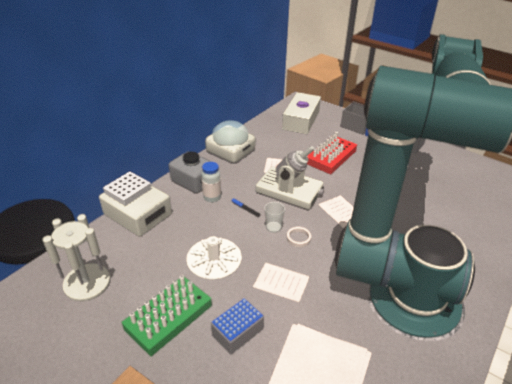

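View pics/wrist0.png

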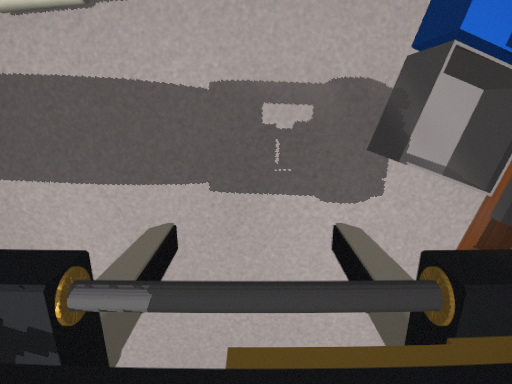

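The scene camera shows the carousel at about (302,190) and the rotator at (215,265), with its shaft tip near (192,216). The side camera shows the carousel at (214,257) and the rotator at (290,180). Next I'll run the networks for coarse positions.

```bash
cat > h.py <<'E'
from plant import telemetry, viewer, manip, models
import cv2,numpy as np
from scipy.optimize import least_squares
def proj(c,P):
    P=np.atleast_2d(P); T=c["camera_from_world"]; p=P@T[:3,:3].T+T[:3,3]
    x=p[:,:2]/p[:,2:]; r2=(x**2).sum(1,keepdims=True); x=x*(1+c["k1"]*r2)
    return x@c["mtx"][:2,:2].T+c["mtx"][:2,2]
def ray(c,uv):
    uv=np.atleast_2d(uv).astype(float); d=(uv-c["mtx"][:2,2])/np.diag(c["mtx"])[:2]; x=d.copy()
    for _ in range(20): x=d/(1+c["k1"]*(x**2).sum(1,keepdims=True))
    T=c["camera_from_world"]; R=T[:3,:3]
    D=np.c_[x,np.ones(len(x))]@R; D/=np.linalg.norm(D,axis=1,keepdims=True)
    return -R.T@T[:3,3],D
def plane(c,uv,z):
    o,D=ray(c,uv); return o+D*((z-o[2])/D[:,2:])
def tri(cs,uvs):
    A=0;b=0
    for c,uv in zip(cs,uvs):
        o,D=ray(c,uv); M=np.eye(3)-np.outer(D[0],D[0]); A=A+M; b=b+M@o
    return np.linalg.solve(A,b)
def crop(im,box,f,name):
    l,t,r,b=box; cv2.imwrite(name,cv2.resize(im[t:b,l:r],None,fx=f,fy=f,interpolation=cv2.INTER_CUBIC))
E
python3 - <<'E'
from h import *
for n in ["scene","side"]:
    c=viewer.get_calibration(n)
    im=cv2.imread(f"pics/{n}0.png")
    for t in ["carousel","rotator","shaft_tip"]:
        for d in models.silhouettes(n,t)[:2]:
            b=d["box"]; m=d["mask"]; vs,us=np.nonzero(m)
            print(n,t,round(d["conf"],2),np.round(b),m.sum(), np.round(plane(c,[us.mean(),vs.mean()],0.01),3) if len(us) else "")
crop(cv2.imread("pics/scene0.png"),(160,190,280,310),6,"pics/sc_rot.png")
crop(cv2.imread("pics/side0.png"),(240,130,340,220),7,"pics/si_rot.png")
print(telemetry.observe()["clock"])
E
```

```text
scene carousel 0.95 [278. 171. 327. 210.] 1456 [[0.594 0.233 0.01 ]]
scene carousel 0.54 [187. 216. 235. 268.] 1349 [[ 0.508 -0.136  0.01 ]]
scene rotator 0.95 [173. 214. 267. 305.] 4472 [[ 0.565 -0.178  0.01 ]]
scene shaft_tip 0.63 [187. 216. 238. 270.] 1306 [[ 0.509 -0.137  0.01 ]]
side carousel 0.73 [186. 240. 241. 278.] 1751 [[0.58  0.254 0.01 ]]
side rotator 0.91 [257. 146. 324. 210.] 2381 [[ 0.607 -0.245  0.01 ]]
side shaft_tip 0.82 [276. 144. 313. 178.] 562 [[ 0.671 -0.367  0.01 ]]
0.45
```

View pics/sc_rot.png

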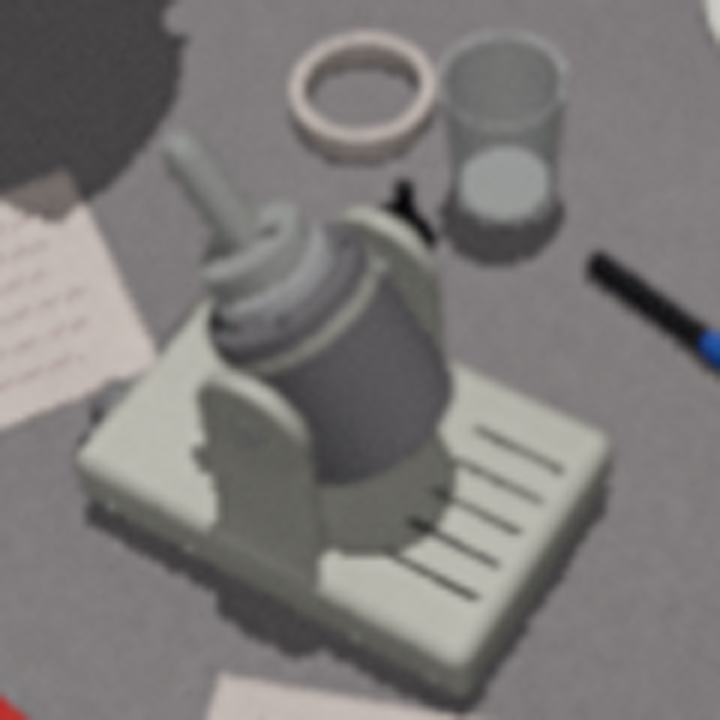

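View pics/si_rot.png

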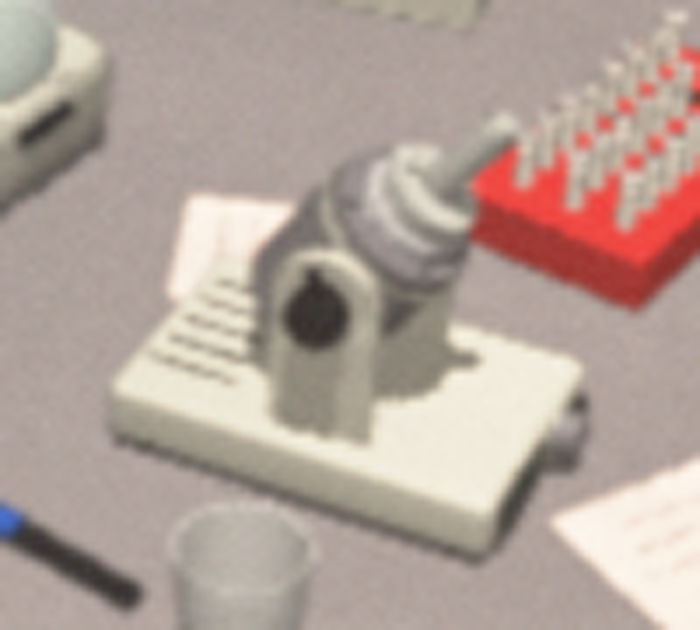

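Run:
```python
from h import *
cs=[viewer.get_calibration(n) for n in ("scene","side")]
S=lambda u,v:(160+u/6,190+v/6); D=lambda u,v:(240+u/7,130+v/7)
tip=tri(cs,[S(178,140),D(507,127)]); 
root=tri(cs,[S(258,250),D(432,188)])
print("tip",tip,"root",root, np.linalg.norm(tip-root)); a=(tip-root)/np.linalg.norm(tip-root); print(a,np.degrees(np.arccos(a[2])),np.degrees(np.arctan2(a[1],a[0])))
# base top corners z=.044
c=cs[0]
for uv in [(610,440),(85,460),(462,665)]: print(plane(c,S(*uv),.044))
c=cs[1]
for uv in [(115,395),(580,375),(480,555)]: print(plane(c,D(*uv),.044))
# hub top
```

```text
tip [ 0.51172962 -0.20623315  0.22253804] root [ 0.54991455 -0.20253712  0.17133197] 0.06398290094505946
[-0.59679898 -0.05776598  0.80030874] 36.840405478641415 -174.47139048748582
[[ 0.68775357 -0.11277525  0.044     ]]
[[ 0.49880651 -0.28342504  0.044     ]]
[[ 0.71142869 -0.25031848  0.044     ]]
[[ 0.66911169 -0.09620507  0.044     ]]
[[ 0.47963963 -0.26637618  0.044     ]]
[[ 0.44471401 -0.10502717  0.044     ]]
```

```bash
cat >> h.py <<'E'
from scipy.spatial.transform import Rotation as Rn
def tcp(): s=telemetry.observe(); return np.array(s["eef_pos"]),np.array(s["tcp_rot"])
def toolR(zt,xt):
    zt=zt/np.linalg.norm(zt); xt=xt-zt*(xt@zt); xt/=np.linalg.norm(xt); return np.c_[xt,np.cross(zt,xt),zt]
def delta(p,R,p1,R1):
    dp=np.array(p1)-p; rv=Rn.from_matrix(R1@R.T).as_rotvec(); n=int(np.ceil(max(np.linalg.norm(dp)/.040,np.degrees(np.linalg.norm(rv))/7)))
    print("dp",np.round(dp,4),"rv",np.round(rv,4),"n",n,"per row",np.round(np.r_[dp,rv]/n,4).tolist()); return n
E
python3 - <<'E'
from h import *
p,R=tcp(); c=viewer.get_calibration("wrist"); T=c["camera_from_world"]
C=-T[:3,:3].T@T[:3,3]; print("cam in tool",R.T@(C-p)); Rc=R.T@T[:3,:3].T; print(np.round(Rc,3))
tip=np.array([.512,-.206,.2225]); az=np.radians(-174.5); t=np.radians(30)
a=np.array([np.sin(t)*np.cos(az),np.sin(t)*np.sin(az),np.cos(t)])
R1=toolR(-a,np.array([0.1,-1,0]))
for d in (.10,.14,.18):
    p1=tip+a*d
    Tw=np.eye(4); Rw=R1@Rc; Cw=p1+R1@(R.T@(C-p)); Tw[:3,:3]=Rw.T; Tw[:3,3]=-Rw.T@Cw
    c2=dict(c,camera_from_world=Tw); print(d,p1,proj(c2,[tip,tip-.06*a,[.6,-.2,.044],[.45,-.2,.044]]).round())
    delta(p,R,p1,R1)
E
```

```text
cam in tool [-0.00087285 -0.07459261 -0.16630448]
[[ 1.     0.    -0.002]
 [ 0.     0.963  0.268]
 [ 0.002 -0.268  0.963]]
0.1 [ 0.46223019 -0.21079229  0.30910254] [[256. 192.]
 [256. 177.]
 [257. 166.]
 [247. 264.]]
dp [0.2411 0.427  0.0905] rv [ 0.111  -0.5129 -0.2292] n 13 per row [0.0185, 0.0328, 0.007, 0.0085, -0.0395, -0.0176]
0.14 [ 0.44232227 -0.2127092   0.34374356] [[256. 182.]
 [256. 170.]
 [257. 161.]
 [248. 251.]]
dp [0.2212 0.425  0.1251] rv [ 0.111  -0.5129 -0.2292] n 13 per row [0.017, 0.0327, 0.0096, 0.0085, -0.0395, -0.0176]
0.18 [ 0.42241434 -0.21462612  0.37838457] [[256. 174.]
 [256. 164.]
 [257. 158.]
 [248. 240.]]
dp [0.2013 0.4231 0.1598] rv [ 0.111  -0.5129 -0.2292] n 13 per row [0.0155, 0.0325, 0.0123, 0.0085, -0.0395, -0.0176]
```

{"api": "carry_out", "payload": {
  "targets": [
    [0.0185,0.0328,0.007,0.0085,-0.0395,-0.0176],
    [0.0185,0.0328,0.007,0.0085,-0.0395,-0.0176],
    [0.0185,0.0328,0.007,0.0085,-0.0395,-0.0176],
    [0.0185,0.0328,0.007,0.0085,-0.0395,-0.0176],
    [0.0185,0.0328,0.007,0.0085,-0.0395,-0.0176],
    [0.0185,0.0328,0.007,0.0085,-0.0395,-0.0176],
    [0.0185,0.0328,0.007,0.0085,-0.0395,-0.0176],
    [0.0185,0.0328,0.007,0.0085,-0.0395,-0.0176],
    [0.0185,0.0328,0.007,0.0085,-0.0395,-0.0176],
    [0.0185,0.0328,0.007,0.0085,-0.0395,-0.0176],
    [0.0185,0.0328,0.007,0.0085,-0.0395,-0.0176],
    [0.0185,0.0328,0.007,0.0085,-0.0395,-0.0176],
    [0.0185,0.0328,0.007,0.0085,-0.0395,-0.0176],
    [0,0,0,0,0,0],
    [0,0,0,0,0,0],
    [0,0,0,0,0,0]
  ]
}}

```text
clock: 1.78
eef_pos: [0.4615, -0.2114, 0.3097]
tcp_rot: [[0.1, -0.862, 0.498], [-0.995, -0.088, 0.047], [0.003, -0.5, -0.866]]
force: [0.6, 0.2, -0.3]
grip_width: 0.0929
```

Run:
```python
from h import *
import pickle
p,R=tcp();c=viewer.get_calibration("wrist"); im=viewer.get_image("wrist"); cv2.imwrite("pics/w1.png",im); pickle.dump((c,p,R),open("w1.pkl","wb"))
print(p,telemetry.observe()["clock"],np.abs(telemetry.observe()["qvel"]).max())
crop(im,(170,110,350,245),4,"pics/w1c.png")
```

```text
[ 0.46148109 -0.2113998   0.30967252] 1.8333 0.015786089531484734
```

View pics/w1.png

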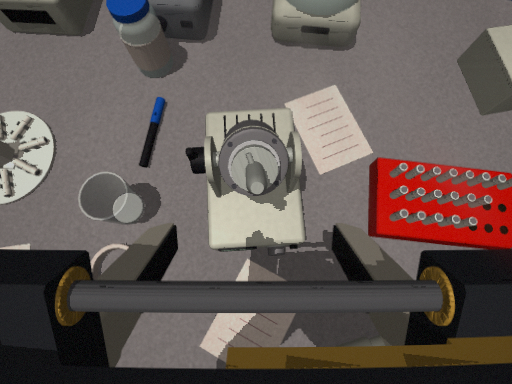

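View pics/w1c.png

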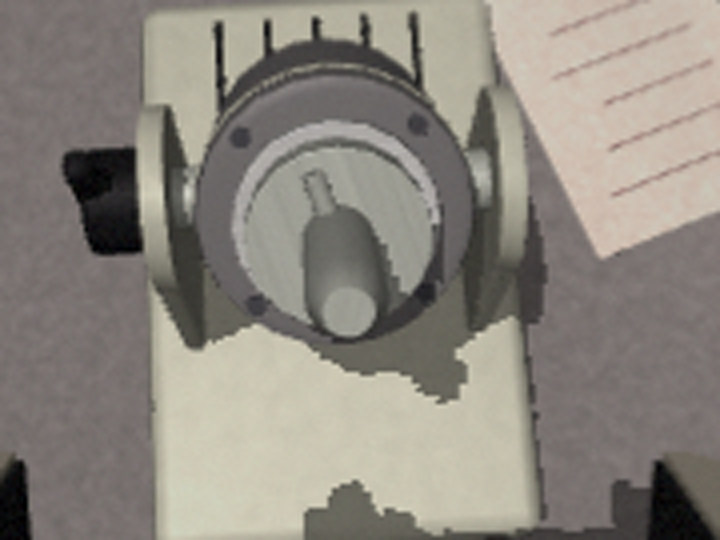

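The wrist view is clear. The shaft tip is near (257,187), the collar disc is centred near (255,167), and one pin end shows at (249,156). I'll take a second view from the +y side, which is on the way to the carousel, for depth.

```bash
cat >> h.py <<'E'
CT=np.array([-.00087,-.07459,-.16630])
E
python3 - <<'E'
from h import *
import pickle
c,p,R=pickle.load(open("w1.pkl","rb")); T=c["camera_from_world"]; Rc=R.T@T[:3,:3].T; print(R.T@(-T[:3,:3].T@T[:3,3]-p))
tgt=np.array([.53,-.205,.19]); Cd=np.array([.42,.04,.40])
z=tgt-Cd; z/=np.linalg.norm(z); z0=(R@Rc)[:,2]
q=Rn.align_vectors([z],[z0])[0]
ax=np.cross(z0,z); an=np.arctan2(np.linalg.norm(ax),z0@z); Q=Rn.from_rotvec(ax/np.linalg.norm(ax)*an).as_matrix()
R1=Q@R; p1=Cd-R1@CT; print(p1,R1.round(2),np.degrees(an)); delta(p,R,p1,R1)
E
```

```text
[-0.00090546 -0.07451781 -0.16630221]
[ 0.45253771 -0.09394171  0.28074804] [[-0.16 -0.81  0.56]
 [-0.68 -0.32 -0.66]
 [ 0.71 -0.49 -0.5 ]] 48.724955083118914
dp [-0.0089  0.1175 -0.0289] rv [-0.8039 -0.1805 -0.2105] n 7 per row [-0.0013, 0.0168, -0.0041, -0.1148, -0.0258, -0.0301]
```

{"api": "carry_out", "payload": {
  "targets": [
    [-0.0013,0.0168,-0.0041,-0.1148,-0.0258,-0.0301],
    [-0.0013,0.0168,-0.0041,-0.1148,-0.0258,-0.0301],
    [-0.0013,0.0168,-0.0041,-0.1148,-0.0258,-0.0301],
    [-0.0013,0.0168,-0.0041,-0.1148,-0.0258,-0.0301],
    [-0.0013,0.0168,-0.0041,-0.1148,-0.0258,-0.0301],
    [-0.0013,0.0168,-0.0041,-0.1148,-0.0258,-0.0301],
    [-0.0013,0.0168,-0.0041,-0.1148,-0.0258,-0.0301],
    [0,0,0,0,0,0],
    [0,0,0,0,0,0],
    [0,0,0,0,0,0]
  ]
}}

```text
clock: 2.67
eef_pos: [0.4523, -0.1198, 0.2804]
tcp_rot: [[-0.097, -0.834, 0.542], [-0.8, -0.259, -0.541], [0.592, -0.486, -0.643]]
force: [0.6, -0.1, 1.1]
grip_width: 0.0931
```

Run:
```python
from h import *
import pickle
p,R=tcp();c=viewer.get_calibration("wrist"); im=viewer.get_image("wrist"); cv2.imwrite("pics/w2.png",im); pickle.dump((c,p,R),open("w2.pkl","wb"))
print(p,telemetry.observe()["clock"],np.abs(telemetry.observe()["qvel"]).max())
crop(im,(170,110,350,245),4,"pics/w2c.png")
```

```text
[ 0.45227917 -0.11979345  0.28042919] 2.7167 0.019649370811804814
```

View pics/w2.png

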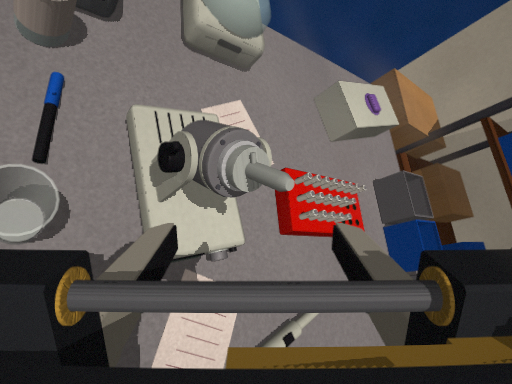

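View pics/w2c.png

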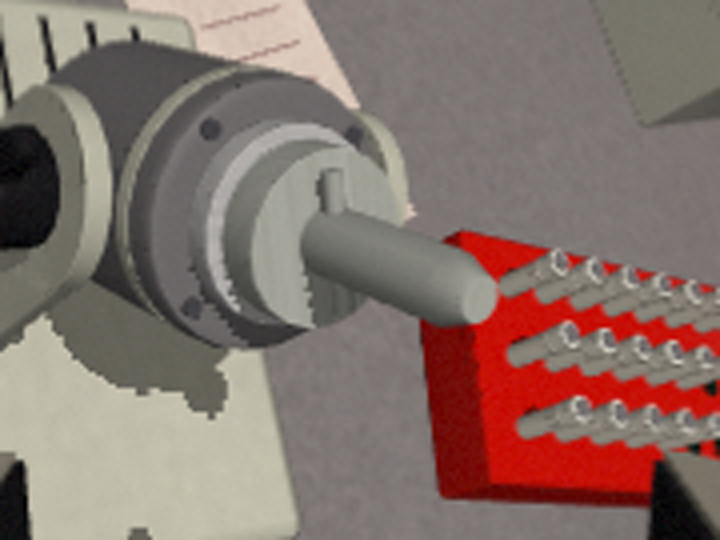

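Both views show the pin, collar and tip sharply, so I'll fit a shaft model to hand-read points from both.

```bash
cat > fit.py <<'E'
from h import *
import pickle
cs=[pickle.load(open(f"w{i}.pkl","rb"))[0] for i in (1,2)]
U=lambda pts:(np.array(pts,float)+.5)/4-.5+np.array([170,110])
tipc=[U([[321,312],[375,312],[348,338],[330,295],[367,295]]),U([[497,296],[478,322],[484,264],[463,305],[492,272]])]
rim=[U([[247,215],[268,175],[300,152],[340,145],[437,215],[420,180],[385,152],[262,280]]),U([[250,240],[263,190],[300,152],[345,139],[404,215],[390,170],[312,328],[256,285]])]
pin=[U([[314,172]]),U([[331,170]])]   # end
sil=[U([[303,250],[304,235]]),U([[385,220],[430,235],[330,277],[400,311]])]
def frame(x):
    a=np.array([x[3],x[4],1.]);a/=np.linalg.norm(a); e1=np.cross([0,1,0],a); e1/=np.linalg.norm(e1); return a,e1,np.cross(a,e1)
def circ(x,s,r,n=720):
    a,e1,e2=frame(x); t=np.linspace(0,2*np.pi,n); return x[:3]+s*a+r*(np.cos(t)[:,None]*e1+np.sin(t)[:,None]*e2)
def pinend(x,s=4e-3,r=.021):
    a,e1,e2=frame(x); return x[:3]+s*a+r*(np.cos(x[5])*e1+np.sin(x[5])*e2)
def res(x):
    o=[]
    a=frame(x)[0]
    for i in (0,1):
        for pts,s,r in ((tipc[i],.06,.006),(rim[i],0,.026)):
            q=proj(cs[i],circ(x,s,r)); d=np.linalg.norm(q[None]-pts[:,None],axis=2)
            # signed by smooth
            o+=list(d.min(1))
        o+=list((proj(cs[i],pinend(x))-pin[i]).ravel())
        C,D=ray(cs[i],sil[i])
        n=np.cross(D,a); n/=np.linalg.norm(n,axis=1,keepdims=True)
        o+=list((np.abs(n@(x[:3]-C))-.01)*1000)
    return np.array(o)
x0=np.array([.545,-.203,.171,-.6,-.06,3.])
best=None
for th in np.linspace(0,6,7):
    x0[5]=th; r=least_squares(res,x0,loss="soft_l1",x_scale=[.01,.01,.01,.1,.1,.5],diff_step=1e-4)
    if best is None or r.cost<best.cost: best=r
x=best.x
if __name__=="__main__":
    a,e1,e2=frame(x); print(best.cost,x.round(4),"a",a.round(4),"tilt",np.degrees(np.arccos(a[2])),"az",np.degrees(np.arctan2(a[1],a[0])))
    print(np.abs(res(x)).round(2)); pd=np.cos(x[5])*e1+np.sin(x[5])*e2; print("pin dir",pd.round(4),"tip",x[:3]+.06*a)
    print("rim/tip std err", np.sqrt(np.diag(np.linalg.inv(best.jac.T@best.jac))).round(4))
    np.savez("shaft.npz",o=x[:3],a=a,pin=pd)
    for i in (0,1):
        im=cv2.imread(f"pics/w{i+1}.png")[110:245,170:350]; im=cv2.resize(im,None,fx=4,fy=4)
        V=lambda P:((proj(cs[i],P)-[170,110]+.5)*4-.5).round().astype(int)
        for s,r in ((0,.026),(.06,.006),(.05,.01)): cv2.polylines(im,[V(circ(x,s,r))],True,(0,0,255),1)
        e=V([x[:3]+.004*a-.021*pd,x[:3]+.004*a+.021*pd]); cv2.line(im,tuple(e[0].tolist()),tuple(e[1].tolist()),(255,0,0),1)
        cv2.imwrite(f"pics/fit{i+1}.png",im)
E
python3 fit.py
```

```text
6.284306315539064 [ 0.5482 -0.2023  0.1787 -0.6895 -0.097   6.7364] a [-0.5658 -0.0796  0.8207] tilt 34.84770491042344 az -171.9922416082235
[0.13 0.13 0.55 0.43 0.33 0.28 0.22 0.07 0.5  0.68 0.42 0.24 0.91 0.29
 0.43 0.37 0.15 0.07 0.26 2.45 0.59 0.98 0.54 1.33 1.03 1.11 0.49 0.2
 0.59 0.35 0.03 0.61 0.46 0.02 0.29 0.8 ]
pin dir [0.7204 0.4364 0.539 ] tip [ 0.51427294 -0.20709736  0.2279616 ]
rim/tip std err [0.0006 0.0004 0.0007 0.0195 0.0133 0.0444]
```

View pics/fit1.png

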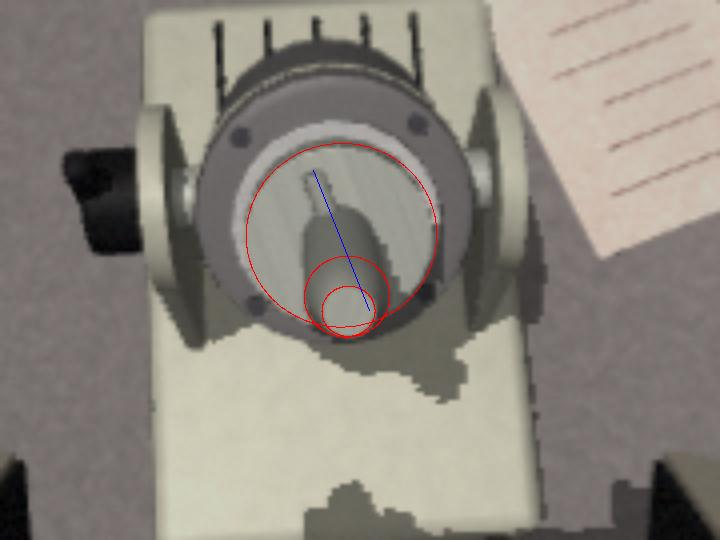

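View pics/fit2.png

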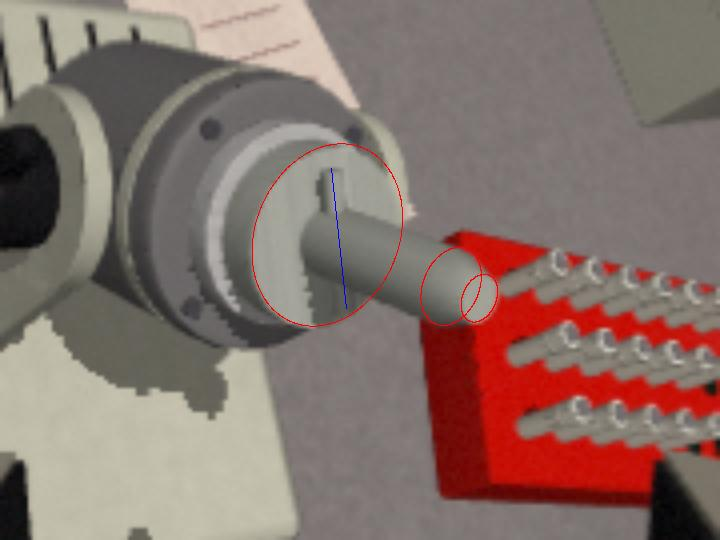

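```bash
sed -i 's/\[\[314,172\]\]/[[317,178]]/; s/\[\[331,170\]\]/[[332,173]]/' fit.py
python3 - <<'E'
from h import *
import re
s=open("fit.py").read()
s=s.replace("sil=[","pl=[U([[326,205],[321,190]]),U([[337,205],[334.5,190]])]\nsil=[",1)
s=s.replace("        C,D=ray(cs[i],sil[i])","""        q=proj(cs[i],[pinend(x,r=.012),pinend(x)]); d=q[1]-q[0]; d/=np.linalg.norm(d); w=pl[i]-q[0]; o+=list(w[:,0]*d[1]-w[:,1]*d[0])
        C,D=ray(cs[i],sil[i])""")
open("fit.py","w").write(s)
import pickle
c=pickle.load(open("w1.pkl","rb"))[0]; U=lambda pts:(np.array(pts,float)+.5)/4-.5+np.array([170,110])
for e in ([[146,60],[158,500]],[[492,60],[538,500]]):
    P=plane(c,U(e),.044); d=P[1]-P[0]; print(P.round(4),np.degrees(np.arctan2(d[1],d[0])))
E
python3 fit.py
```

```text
[[ 0.6616 -0.1116  0.044 ]
 [ 0.4852 -0.1409  0.044 ]] -170.55137028923988
[[ 0.6756 -0.2518  0.044 ]
 [ 0.4991 -0.2808  0.044 ]] -170.66762615791743
8.346804223516411 [ 0.548  -0.2024  0.1788 -0.6861 -0.0953  0.4404] a [-0.564  -0.0783  0.822 ] tilt 34.7114014303872 az -172.09612924758542
[0.08 0.16 0.51 0.45 0.28 0.33 0.32 0.17 0.38 0.68 0.48 0.33 0.97 0.78
 1.91 0.31 0.12 0.38 0.18 0.05 0.21 2.45 0.49 0.94 0.63 1.45 1.16 1.23
 0.39 0.19 0.45 0.38 0.01 1.32 0.33 0.08 0.4  0.01 0.21 0.78]
pin dir [0.727  0.425  0.5393] tip [ 0.51419689 -0.20706474  0.2281288 ]
rim/tip std err [0.0005 0.0004 0.0006 0.0176 0.0141 0.041 ]
```

```bash
sed -i 's/\[\[317,178\]\]/[[316,175]]/; s/\[463,305\],//' fit.py
python3 - <<'E'
s=open("fit.py").read()
s=s.replace("    return np.array(o)","    o.append(np.degrees(np.arctan2(x[4],x[3])-np.radians(-170.6))*2)\n    return np.array(o)")
open("fit.py","w").write(s)
E
python3 fit.py
```

```text
8.341259809469982 [ 0.5481 -0.2021  0.1787 -0.6862 -0.1095  0.4275] a [-0.5635 -0.0899  0.8212] tilt 34.79562113852006 az -170.93270409844192
[0.55 0.29 0.53 0.1  0.62 0.08 0.14 0.05 0.42 0.94 0.66 0.4  1.2  0.51
 1.26 0.25 0.11 0.24 0.13 0.17 0.17 2.49 0.88 0.5  1.33 1.04 1.19 0.8
 0.46 0.49 0.22 0.01 1.41 0.45 0.15 0.38 0.01 0.15 0.79 0.67]
pin dir [0.7292 0.4129 0.5456] tip [ 0.51428949 -0.20747611  0.22795883]
rim/tip std err [0.0006 0.0004 0.0007 0.0198 0.0076 0.0384]
```

View pics/fit1.png

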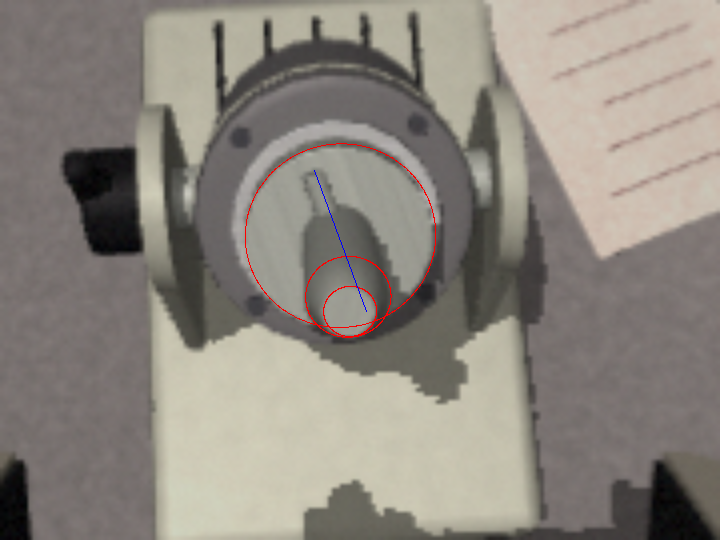

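View pics/fit2.png

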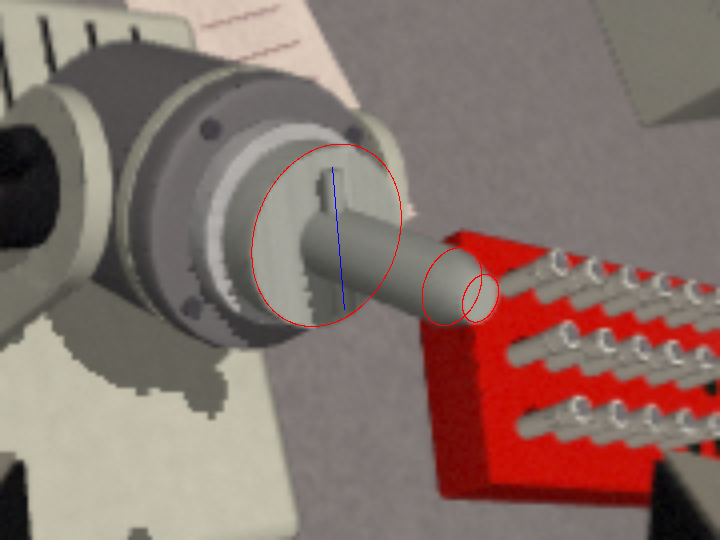

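Run:
```python
from h import *
p,R=tcp(); delta(p,R,[.585,.245,.22],toolR(np.array([0,0,-1.]),np.array([0,-1.,0])))
for n in("scene","side"):
    T=viewer.get_calibration(n)["camera_from_world"]; print(n,-T[:3,:3].T@T[:3,3])
```

```text
dp [ 0.1329  0.3655 -0.0608] rv [ 0.6473  0.5872 -0.0907] n 10 per row [0.0133, 0.0365, -0.0061, 0.0647, 0.0587, -0.0091]
scene [ 1.07668041 -0.62891863  1.01988359]
side [-0.09675724  0.95337767  1.06617963]
```

{"api": "carry_out", "payload": {
  "targets": [
    [0.0095,0.0261,0.02,0.0462,0.0419,-0.0065],
    [0.0095,0.0261,0.0,0.0462,0.0419,-0.0065],
    [0.0095,0.0261,0.0,0.0462,0.0419,-0.0065],
    [0.0095,0.0261,0.0,0.0462,0.0419,-0.0065],
    [0.0095,0.0261,0.0,0.0462,0.0419,-0.0065],
    [0.0095,0.0261,0.0,0.0462,0.0419,-0.0065],
    [0.0095,0.0261,0.0,0.0462,0.0419,-0.0065],
    [0.0095,0.0261,0.0,0.0462,0.0419,-0.0065],
    [0.0095,0.0261,-0.01,0.0462,0.0419,-0.0065],
    [0.0095,0.0261,-0.01,0.0462,0.0419,-0.0065],
    [0.0095,0.0261,-0.01,0.0462,0.0419,-0.0065],
    [0.0095,0.0261,-0.01,0.0462,0.0419,-0.0065],
    [0.0095,0.0261,-0.02,0.0462,0.0419,-0.0065],
    [0.0095,0.0261,-0.02,0.0462,0.0419,-0.0065],
    [0,0,0,0,0,0],
    [0,0,0,0,0,0],
    [0,0,0,0,0,0]
  ]
}}

```text
clock: 4.13
eef_pos: [0.5864, 0.244, 0.2212]
tcp_rot: [[-0.001, -1.0, 0.003], [-1.0, 0.001, -0.001], [0.001, -0.003, -1.0]]
force: [0.8, 0.4, 0.4]
grip_width: 0.0928
```

Run:
```python
from h import *
import pickle
p,R=tcp();c=viewer.get_calibration("wrist"); im=viewer.get_image("wrist"); cv2.imwrite("pics/w3.png",im); pickle.dump((c,p,R),open("w3.pkl","wb"))
for d in models.silhouettes("wrist","carousel")[:2]: print(d["conf"],d["box"])
print(p,telemetry.observe()["clock"],np.abs(telemetry.observe()["qvel"]).max())
crop(im,(160,70,360,220),4,"pics/w3c.png")
```

```text
0.8 [190.2, 95.2, 324.9, 228.4]
[0.58644118 0.24399417 0.22122015] 4.2333 0.013434137174563144
```

View pics/w3.png

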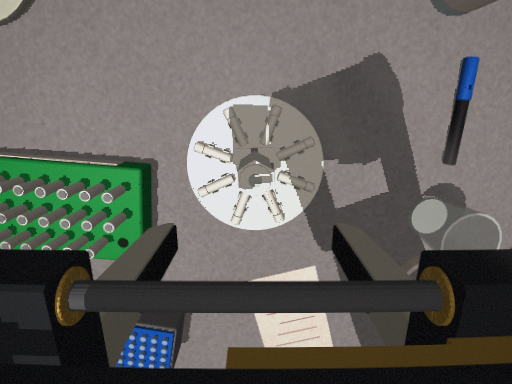

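View pics/w3c.png

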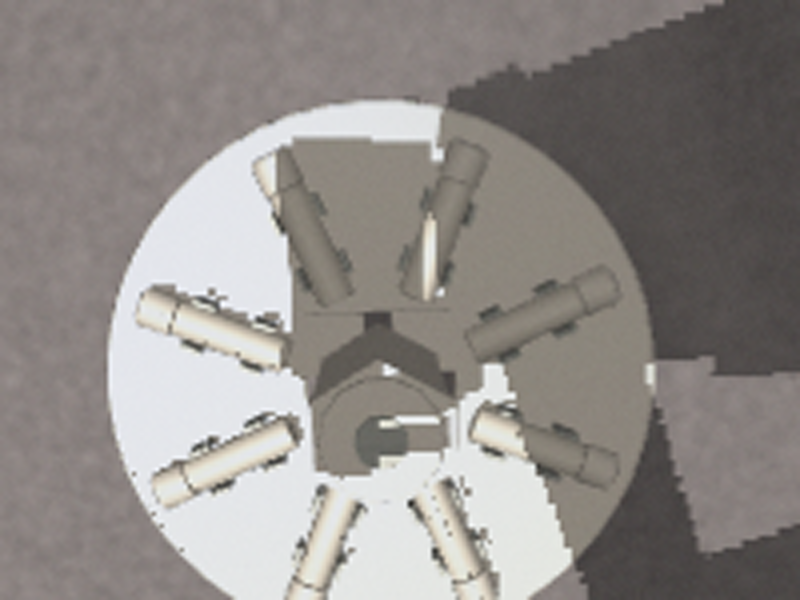

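```bash
cat > car.py <<'E'
from h import *
import pickle
c,p,R=pickle.load(open("w3.pkl","rb")); im=cv2.imread("pics/w3.png"); g=cv2.GaussianBlur(im,(3,3),0).astype(np.float32)
ctr=np.array([.586,.243]); th=np.linspace(0,2*np.pi,120,endpoint=False)
for it in range(4):
    W=.015 if it==0 else .006
    rs=np.arange(.088-W,.088+W,.0003); pts=[]
    for t in th:
        d=np.array([np.cos(t),np.sin(t)]); P=np.c_[ctr+rs[:,None]*d,np.full(len(rs),.006)]
        uv=proj(c,P).astype(np.float32); v=cv2.remap(g,uv[:,:1],uv[:,1:],cv2.INTER_LINEAR)[:,0]
        k=5; gr=np.linalg.norm(v[2*k:]-v[:-2*k],axis=1); 
        i=gr.argmax()
        if gr[i]>40: pts.append(ctr+rs[i+k]*d)
    pts=np.array(pts)
    f=least_squares(lambda q:np.hypot(*(pts-q[:2]).T)-.088,ctr,loss="soft_l1",f_scale=.001); ctr=f.x
    print(len(pts),ctr.round(4),np.std(f.fun).round(5), (np.hypot(*(pts-ctr).T)).mean().round(4))
# vials at z~.0125: read by hand (outer tip, inner end) in crop coords
U=lambda q:(np.array(q,float)+.5)/4-.5+np.array([160,70])
V=[[(148,307),(280,350)],[(162,487),(290,430)],[(265,165),(340,295)],[(470,152),(420,290)],[(605,283),(478,345)],[(605,468),(480,425)]]
for a,b in V:
    P=plane(c,U([a,b]),.0125)[:,:2]; d=P[0]-P[1]; m=P.mean(0)-ctr
    print("vial angle",np.degrees(np.arctan2(d[1],d[0])).round(1),"pos ang outer/mid",np.degrees(np.arctan2(*(P[0]-ctr)[::-1])).round(1),np.degrees(np.arctan2(*m[::-1])).round(1))
# hub model overlay
big=cv2.resize(im[70:220,160:360],None,fx=4,fy=4)
Z=lambda P:((proj(c,P)-[160,70]+.5)*4-.5).round().astype(int)
t=np.linspace(0,2*np.pi,200)
import sys
yaw=np.radians(float(sys.argv[1]) if len(sys.argv)>1 else -90)
cv2.polylines(big,[Z(np.c_[ctr[0]+.088*np.cos(t),ctr[1]+.088*np.sin(t),0*t+.006])],True,(0,0,255),1)
for z in (.08,.009):
    h=yaw+np.radians(30+60*np.arange(6)); r=.018/np.cos(np.pi/6)
    cv2.polylines(big,[Z(np.c_[ctr[0]+r*np.cos(h),ctr[1]+r*np.sin(h),0*h+z])],True,(0,0,255),1)
for k in range(8):
    a=yaw+np.radians(22.5+45*k); P=[[ctr[0]+r*np.cos(a),ctr[1]+r*np.sin(a),.0125] for r in (.03,.085)]; e=Z(P); cv2.line(big,tuple(e[0].tolist()),tuple(e[1].tolist()),(255,0,0),1)
cv2.imwrite("pics/car.png",big)
E
python3 car.py -90
```

```text
119 [0.589 0.245] 0.00145 0.0876
119 [0.589 0.245] 0.00028 0.0878
119 [0.589 0.245] 0.00028 0.0877
119 [0.589 0.245] 0.00028 0.0877
vial angle 71.6 pos ang outer/mid 70.1 69.5
vial angle 114.2 pos ang outer/mid 114.3 114.3
vial angle 29.6 pos ang outer/mid 26.8 25.6
vial angle -19.6 pos ang outer/mid -20.4 -20.8
vial angle -63.6 pos ang outer/mid -64.3 -64.6
vial angle -109.3 pos ang outer/mid -109.5 -109.7
```

View pics/car.png

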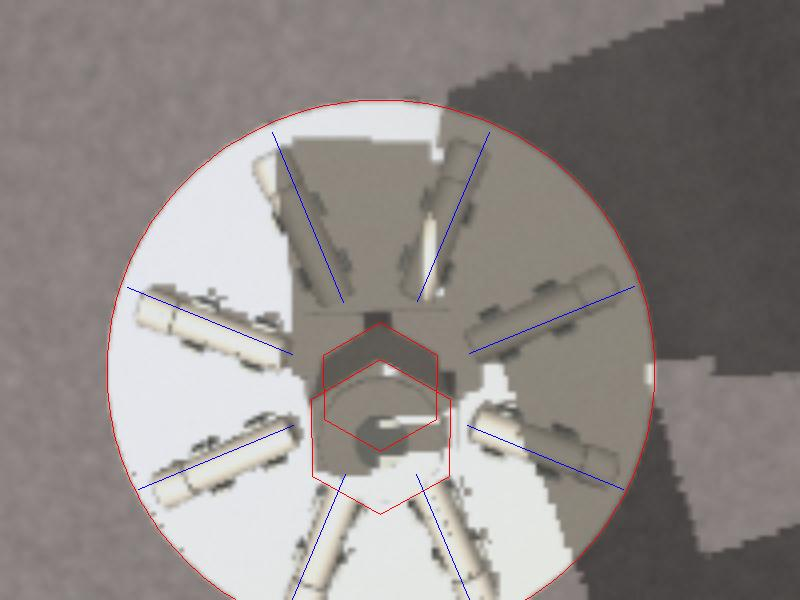

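The fit puts the carousel at (0.589, 0.245) with yaw about -87.5°. The slots cut through the disc and show as dark notches at (378,320) and (447,383) in the crop, so they run along image vertical and horizontal. That settles which flat is which.

```bash
python3 car.py -87.5 >/dev/null
python3 - <<'E'
from h import *
p,R=tcp(); y=np.radians(-87.5); delta(p,R,[.589,.245,.040],toolR(np.array([0,0,-1.]),np.array([np.cos(y),np.sin(y),0]))); print(np.array(telemetry.observe()["joint_pos"]).round(2))
E
```

```text
dp [ 0.0032  0.0002 -0.1822] rv [0.     0.0048 0.0438] n 5 per row [0.0006, 0.0, -0.0364, 0.0, 0.001, 0.0088]
[ 0.36  0.03  1.53 -0.    1.58  1.93]
```

View pics/car.png

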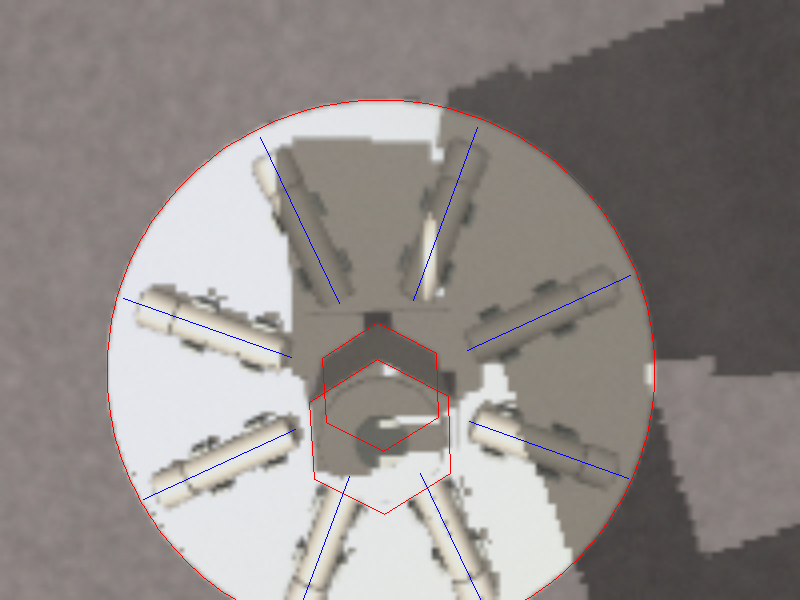

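{"api": "carry_out", "payload": {
  "targets": [
    [0.0011,0.0003,-0.022,0,0.0016,0.0146],
    [0.0011,0,-0.03,0,0.0016,0.0146],
    [0.001,0,-0.03,0,0.0016,0.0146],
    [0,0,-0.03,0,0,0],
    [0,0,-0.03,0,0,0],
    [0,0,-0.025,0,0,0],
    [0,0,-0.0142,0,0,0],
    [0,0,0,0,0,0],
    [0,0,0,0,0,0]
  ]
}}

```text
clock: 4.98
eef_pos: [0.5888, 0.2463, 0.0405]
tcp_rot: [[0.045, -0.999, -0.002], [-0.999, -0.045, -0.001], [0.001, 0.002, -1.0]]
force: [0.1, 0.4, 0.7]
grip_width: 0.0934
```

Run:
```python
from h import *
p,R=tcp(); y=np.radians(-87.5); delta(p,R,[.589,.245,.040],toolR(np.array([0,0,-1.]),np.array([np.cos(y),np.sin(y),0])));
im=viewer.get_image("wrist"); cv2.imwrite("pics/w4.png",im); print(telemetry.observe()["clock"],np.round(telemetry.observe()["force"],1))
```

```text
dp [ 0.0002 -0.0013 -0.0005] rv [ 0.0006 -0.0015 -0.0015] n 1 per row [0.0002, -0.0013, -0.0005, 0.0006, -0.0015, -0.0015]
5.0333 [-0.1 -0.6  1.5]
```

View pics/w4.png

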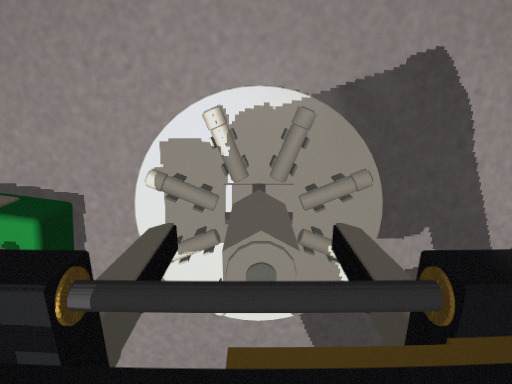

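The hub stands squarely between the fingers at column 259, so I'll close on it.

{"api": "carry_out", "payload": {
  "targets": [
    [0,-0.0013,-0.0005,0,0,0],
    [0,0,0,0,0,0],
    [0,0,0,0,0,0],
    [0,0,0,0,0,0],
    [0,0,0,0,0,0],
    [0,0,0,0,0,0],
    [0,0,0,0,0,0],
    [0,0,0,0,0,0]
  ],
  "gripper": 0,
  "squeeze": 50
}}

```text
clock: 5.7
eef_pos: [0.5884, 0.2452, 0.0387]
tcp_rot: [[0.045, -0.999, -0.002], [-0.999, -0.045, -0.001], [0.001, 0.003, -1.0]]
force: [-0.0, -0.5, -0.1]
grip_width: 0.0442
```

{"api": "carry_out", "payload": {
  "targets": [
    [0,0,0.01,0,0,0],
    [0,0,0.03,0,0,0],
    [0,0,0.03,0,0,0],
    [0,0,0.03,0,0,0],
    [0,0,0,0,0,0],
    [0,0,0,0,0,0]
  ]
}}

```text
clock: 6.2
eef_pos: [0.589, 0.2454, 0.1408]
tcp_rot: [[0.045, -0.999, 0.0], [-0.999, -0.045, 0.0], [-0.0, -0.0, -1.0]]
force: [-0.1, -0.4, -4.3]
grip_width: 0.0354
```

Run:
```python
from h import *
import pickle
p,R=tcp();c=viewer.get_calibration("wrist"); im=viewer.get_image("wrist"); cv2.imwrite("pics/w5.png",im); pickle.dump((c,p,R),open("w5.pkl","wb"))
s=telemetry.observe(); print(p,R.round(4),s["clock"],np.round(s["force"],1),s["grip_width"])
```

```text
[0.58897066 0.24544088 0.14080911] [[ 4.54e-02 -9.99e-01  3.00e-04]
 [-9.99e-01 -4.54e-02  1.00e-04]
 [-1.00e-04 -3.00e-04 -1.00e+00]] 6.25 [-0.7 -0.2 -4.6] 0.03591651602715363
```

View pics/w5.png

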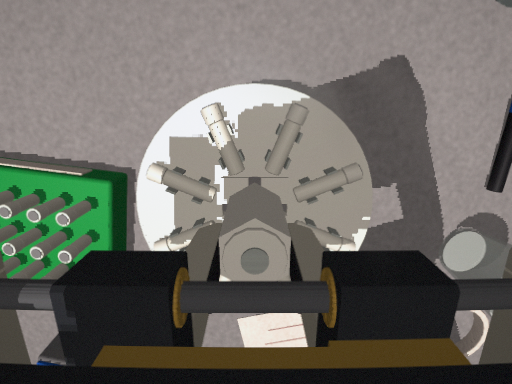

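It lifted cleanly (about 4.5 N), but the disc looks smaller than before (234 px wide against 247). The lift began before the fingers had finished closing, so the grip is too high on the hub. I'll measure how far.

```bash
cat > held.py <<'E'
from h import *
import pickle,sys
def held(tag,z0=.05,show=True):
    c,p,R=pickle.load(open(f"{tag}.pkl","rb")); im=cv2.imread(f"pics/{tag}.png"); g=cv2.GaussianBlur(im,(3,3),0).astype(np.float32)
    # params in tool frame: center of disc upper face (x,y,z), tilt normal (nx,ny)
    q=np.array([0,0,z0-.006,0,0]); th=np.linspace(0,2*np.pi,160,endpoint=False)
    def circ(q,r,th):
        n=np.array([q[3],q[4],-1.]);n/=np.linalg.norm(n); e1=np.cross([0,1,0],n);e1/=np.linalg.norm(e1);e2=np.cross(n,e1)
        P=q[:3]+np.multiply.outer(r,1)[...,None]*(np.cos(th)[...,None]*e1+np.sin(th)[...,None]*e2); return P@R.T+p
    for it in range(6):
        W=.012 if it<2 else .005; rs=np.arange(.088-W,.088+W,.0003); pts=[];ts=[]
        for t in th:
            uv=proj(c,circ(q,rs,np.full(len(rs),t))).astype(np.float32)
            if (uv[:,1].max()>245) or uv.min()<1 or (uv[:,1].max()>215 and abs(uv[:,0]-254).max()<110): continue
            v=cv2.remap(g,uv[:,:1],uv[:,1:],cv2.INTER_LINEAR)[:,0]; k=5
            gr=np.linalg.norm(v[2*k:]-v[:-2*k],axis=1);i=gr.argmax()
            if gr[i]>40: pts.append(uv[i+k]);ts.append(t)
        pts=np.array(pts);ts=np.array(ts)
        f=least_squares(lambda s:np.r_[(proj(c,circ(s,np.full(len(ts),.088),ts))-pts).ravel(),s[3:]*100*(1 if it>1 else 10)],q,loss="soft_l1",f_scale=.5,x_scale=[.01,.01,.01,.1,.1]); 
        q=f.x
    print(tag,len(pts),"disc centre in tool (underside z +6mm)",q[:3].round(4)+[0,0,.006],"tilt",q[3:].round(3),"rms",np.std(f.fun))
    return q
if __name__=="__main__":
    for t,z in zip(sys.argv[1::2],sys.argv[2::2]): held(t,float(z))
E
python3 - <<'E'
# w4 reference pickle not saved: reconstruct cam from w5 tool-relative
from h import *
import pickle
c,p,R=pickle.load(open("w5.pkl","rb")); T=c["camera_from_world"]
p4=np.array([.5888,.2463,.0405]);R4=np.array([[.045,-.999,-.002],[-.999,-.045,-.001],[.001,.002,-1]])
G=np.eye(4);G[:3,:3]=R@R4.T;G[:3,3]=p-R@R4.T@p4
pickle.dump((dict(c,camera_from_world=T@G),p4,R4),open("w4.pkl","wb"))
E
python3 held.py w4 .04 w5 .05
```

```text
w4 92 disc centre in tool (underside z +6mm) [0.0015 0.0001 0.0408] tilt [-0.002  0.005] rms 0.564502868564844
w5 90 disc centre in tool (underside z +6mm) [-0.0011 -0.0016  0.0511] tilt [0.013 0.05 ] rms 0.5685548641794941
```

The method is confirmed on w4 (40.8 mm measured against 40.5 expected). The hub is held 10 mm high and tilted about 3°, so I'll set it down and regrip with a longer close.

{"api": "carry_out", "payload": {
  "targets": [
    [0,0,-0.03,0,0,0],
    [0,0,-0.03,0,0,0],
    [0,0,-0.02,0,0,0],
    [0,0,-0.006,0,0,0],
    [0,0,-0.002,0,0,0],
    [0,0,0,0,0,0],
    [0,0,0,0,0,0]
  ]
}}

```text
clock: 6.83
eef_pos: [0.5876, 0.2449, 0.0503]
tcp_rot: [[0.045, -0.999, -0.005], [-0.999, -0.045, -0.002], [0.002, 0.005, -1.0]]
force: [-5.7, -2.1, 7.8]
grip_width: 0.0356
```

{"api": "carry_out", "payload": {
  "targets": [
    [0,0,0,0,0,0],
    [0,0,0,0,0,0],
    [0,0,0,0,0,0],
    [0,0,0,0,0,0],
    [0,0,-0.004,0,0,0],
    [0,0,-0.004,0,0,0],
    [0,0,-0.004,0,0,0],
    [0,0,0,0,0,0],
    [0,0,0,0,0,0]
  ],
  "gripper": 1
}}

```text
clock: 7.58
eef_pos: [0.5882, 0.2452, 0.0382]
tcp_rot: [[0.045, -0.999, -0.003], [-0.999, -0.045, -0.001], [0.001, 0.003, -1.0]]
force: [0.5, 0.1, -0.3]
grip_width: 0.0901
```

```bash
cat > snap.py <<'E'
from h import *
import pickle,sys
t=sys.argv[1]
p,R=tcp();c=viewer.get_calibration("wrist"); im=viewer.get_image("wrist"); cv2.imwrite(f"pics/{t}.png",im); pickle.dump((c,p,R),open(f"{t}.pkl","wb"))
s=telemetry.observe(); print(p.round(4),R.round(4).tolist(),s["clock"],np.round(s["force"],1),np.round(s["torque"],2),round(s["grip_width"],4))
E
python3 snap.py w6; python3 held.py w6 .04
```

```text
[0.5882 0.2452 0.0382] [[0.0454, -0.999, -0.0032], [-0.999, -0.0454, -0.0012], [0.001, 0.0032, -1.0]] 7.6333 [1.  0.1 0.2] [0.01 0.01 0.02] 0.0921
w6 93 disc centre in tool (underside z +6mm) [-0.001  -0.0011  0.0387] tilt [0.003 0.015] rms 0.30026511822621116
```

View pics/w6.png

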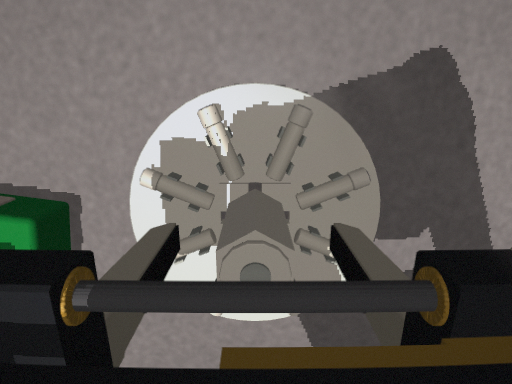

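{"api": "carry_out", "payload": {
  "targets": [
    [0.001,0.001,0.001,0,0.003,0],
    [0,0,0,0,0,0],
    [0,0,0,0,0,0],
    [0,0,0,0,0,0],
    [0,0,0,0,0,0],
    [0,0,0,0,0,0],
    [0,0,0,0,0,0],
    [0,0,0,0,0,0],
    [0,0,0,0,0,0],
    [0,0,0,0,0,0],
    [0,0,0,0,0,0],
    [0,0,0,0,0,0],
    [0,0,0,0,0,0],
    [0,0,0,0,0,0],
    [0,0,0,0,0,0]
  ],
  "gripper": 0,
  "squeeze": 60
}}

```text
clock: 8.88
eef_pos: [0.5894, 0.2461, 0.0397]
tcp_rot: [[0.045, -0.999, -0.005], [-0.999, -0.045, -0.001], [0.001, 0.006, -1.0]]
force: [-0.1, -3.6, 1.3]
grip_width: 0.036
```

{"api": "carry_out", "payload": {
  "targets": [
    [0,0,0.005,0,0,0],
    [0,0,0.015,0,0,0],
    [0,0,0.03,0,0,0],
    [0,0,0.035,0,0,0],
    [0,0,0.035,0,0,0],
    [0,0,0.035,0,0,0],
    [0,0,0.03,0,0,0],
    [0,0,0.025,0,0,0],
    [0,0,0,0,0,0],
    [0,0,0,0,0,0]
  ]
}}

```text
clock: 9.72
eef_pos: [0.5896, 0.2464, 0.2516]
tcp_rot: [[0.045, -0.999, -0.003], [-0.999, -0.045, 0.0], [-0.0, 0.003, -1.0]]
force: [-0.9, -0.7, -3.7]
grip_width: 0.0358
```

```bash
python3 snap.py w7; python3 held.py w7 .04
```

```text
[0.5896 0.2464 0.2516] [[0.0455, -0.999, -0.0028], [-0.999, -0.0455, 0.0002], [-0.0003, 0.0028, -1.0]] 9.7667 [ 0.3 -0.3 -4.6] [-0.01  0.03  0.02] 0.0356
w7 93 disc centre in tool (underside z +6mm) [-0.0011 -0.0002  0.0401] tilt [0.008 0.004] rms 0.8614419529033764
```

View pics/w7.png

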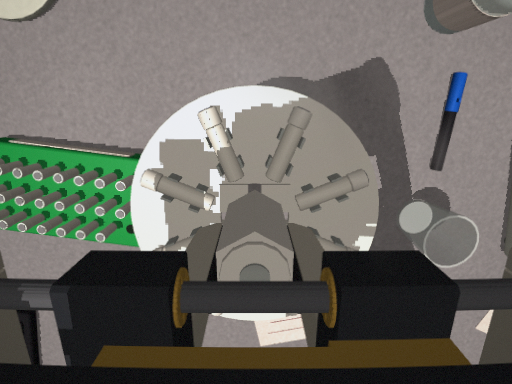

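Held well this time: square, with the underside 40 mm from the TCP. Now I'll work out the pre-insertion pose.

```bash
cat > goal.py <<'E'
from h import *
S=np.load("shaft.npz"); o=S["o"]; 
def goal(h,tilt=34.4,az=-170.7,off=(-.0011,-.0002,.040),o=o,spin=0):
    t,z=np.radians([tilt,az]); a=np.array([np.sin(t)*np.cos(z),np.sin(t)*np.sin(z),np.cos(t)])
    pd=S["pin"]-a*(a@S["pin"]); R1=toolR(-a,-np.cross(a,pd)); R1=Rn.from_rotvec(a*np.radians(spin)).as_matrix()@R1
    return o+a*h-R1@np.array(off),R1,a
E
python3 - <<'E'
from goal import *
p,R=tcp(); p1,R1,a=goal(.12); print(p1,R1.round(3)); n=delta(p,R,p1,R1)
dp=p1-p; rv=Rn.from_matrix(R1@R.T).as_rotvec(); print((np.r_[dp,rv]/18).round(4).tolist())
E
```

```text
[ 0.45917723 -0.21776757  0.31077729] [[ 0.391 -0.733  0.558]
 [-0.906 -0.413  0.091]
 [ 0.164 -0.541 -0.825]]
dp [-0.13   -0.464   0.0612] rv [-0.0242 -0.6092  0.3987] n 13 per row [-0.01, -0.0357, 0.0047, -0.0019, -0.0469, 0.0307]
[-0.0072, -0.0258, 0.0034, -0.0013, -0.0338, 0.0221]
```

{"api": "carry_out", "payload": {
  "targets": [
    [-0.0072,-0.0158,0.0102,-0.0013,-0.0338,0.0221],
    [-0.0072,-0.0258,0.0102,-0.0013,-0.0338,0.0221],
    [-0.0072,-0.0258,0.0102,-0.0013,-0.0338,0.0221],
    [-0.0072,-0.0258,0.0102,-0.0013,-0.0338,0.0221],
    [-0.0072,-0.0258,0.0102,-0.0013,-0.0338,0.0221],
    [-0.0072,-0.0258,0.0102,-0.0013,-0.0338,0.0221],
    [-0.0072,-0.0308,0,-0.0013,-0.0338,0.0221],
    [-0.0072,-0.0308,0,-0.0013,-0.0338,0.0221],
    [-0.0072,-0.0258,0,-0.0013,-0.0338,0.0221],
    [-0.0072,-0.0258,0,-0.0013,-0.0338,0.0221],
    [-0.0072,-0.0258,0,-0.0013,-0.0338,0.0221],
    [-0.0072,-0.0258,0,-0.0013,-0.0338,0.0221],
    [-0.0072,-0.0258,0,-0.0013,-0.0338,0.0221],
    [-0.0072,-0.0258,0,-0.0013,-0.0338,0.0221],
    [-0.0072,-0.0258,0,-0.0013,-0.0338,0.0221],
    [-0.0072,-0.0258,0,-0.0013,-0.0338,0.0221],
    [-0.0072,-0.0258,0,-0.0013,-0.0338,0.0221],
    [-0.0072,-0.0258,0,-0.0013,-0.0338,0.0221],
    [0,0,0,0,0,0],
    [0,0,0,0,0,0]
  ]
}}

```text
clock: 11.43
eef_pos: [0.4587, -0.2197, 0.3085]
tcp_rot: [[0.387, -0.736, 0.555], [-0.908, -0.408, 0.091], [0.159, -0.539, -0.827]]
force: [0.3, -0.2, -3.6]
grip_width: 0.0359
```

```bash
python3 snap.py w8; python3 held.py w8 .04
python3 - <<'E'
from goal import *
p,R=tcp(); p1,R1,a=goal(.12); delta(p,R,p1,R1); p1,R1,a=goal(.07); delta(p,R,p1,R1); print(a)
for n in ("scene","side"):
    im=viewer.get_image(n); cv2.imwrite(f"pics/{n}8.png",im)
crop(cv2.imread("pics/scene8.png"),(110,120,290,280),4,"pics/s8c.png")
E
```

```text
[ 0.4587 -0.2197  0.3085] [[0.3869, -0.7365, 0.5549], [-0.9083, -0.4083, 0.0913], [0.1593, -0.5393, -0.8269]] 11.4833 [ 0.5 -0.6 -2.8] [-0.15  0.64  0.05] 0.0359
w8 93 disc centre in tool (underside z +6mm) [-0.0013 -0.0007  0.0403] tilt [0.002 0.023] rms 0.33389736523684593
dp [-0.0001  0.0008  0.0017] rv [-0.0027 -0.0033  0.0029] n 1 per row [-0.0001, 0.0008, 0.0017, -0.0027, -0.0033, 0.0029]
dp [ 0.0278  0.0054 -0.0396] rv [-0.0027 -0.0033  0.0029] n 2 per row [0.0139, 0.0027, -0.0198, -0.0014, -0.0017, 0.0014]
[-0.55754092 -0.09130083  0.8251135 ]
```

View pics/s8c.png

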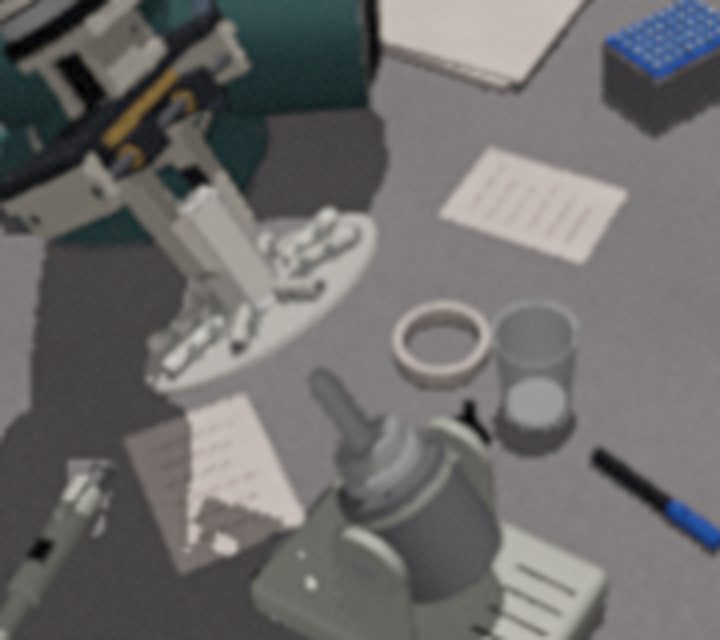

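View pics/side8.png

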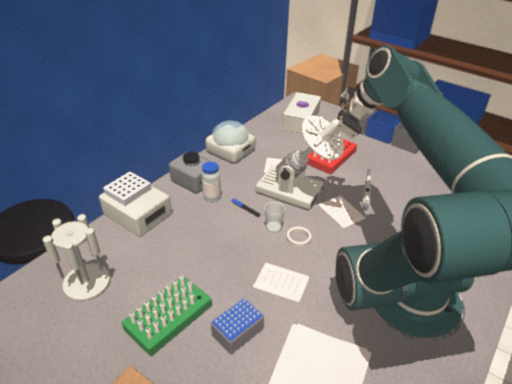

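```bash
cat > goal.py <<'E'
from h import *
S=np.load("shaft.npz"); o0=S["o"]
def ax(tilt,az):
    t,z=np.radians([tilt,az]); return np.array([np.sin(t)*np.cos(z),np.sin(t)*np.sin(z),np.cos(t)])
def goal(h,tilt=34.2,ttilt=33.7,az=-170.7,off=(-.0012,-.0006,.0402),o=o0,spin=0):
    a=ax(tilt,az); at=ax(ttilt,az)
    pd=S["pin"]-at*(at@S["pin"]); R1=toolR(-at,-np.cross(at,pd)); R1=Rn.from_rotvec(at*np.radians(spin)).as_matrix()@R1
    return o+a*h-R1@np.array(off),R1,a
def where(off=(-.0012,-.0006,.0402),tilt=34.2,az=-170.7):
    p,R=tcp(); a=ax(tilt,az); O=p+R@np.array(off); d=O-o0; h=d@a; e1=np.cross([0,1,0],a);e1/=np.linalg.norm(e1);e2=np.cross(a,e1)
    s=telemetry.observe(); F=np.array(s["force"]);M=np.array(s["torque"])
    print("h",round(h*1e3,2),"lateral e1,e2 mm",np.round([d@e1*1e3,d@e2*1e3],2),"F a,e1,e2",np.round([F@a,F@e1,F@e2],1),"M",np.round([M@a,M@e1,M@e2],2),"clk",round(s["clock"],2),"w",round(s["grip_width"],4))
    return a,e1,e2
E
python3 - <<'E'
from goal import *
where()
p,R=tcp(); p1,R1,a=goal(.066); delta(p,R,p1,R1); print(a, (a*.01).round(4))
E
```

```text
h 118.79 lateral e1,e2 mm [0.1  0.51] F a,e1,e2 [-2.3 -1.3  0.4] M [-0.05 -0.09  0.66] clk 11.58 w 0.0355
dp [ 0.0296  0.0044 -0.0435] rv [-0.0037  0.0099  0.0002] n 2 per row [0.0148, 0.0022, -0.0218, -0.0018, 0.005, 0.0001]
[-0.55469519 -0.09083482  0.82708057] [-0.0055 -0.0009  0.0083]
```

{"api": "carry_out", "payload": {
  "targets": [
    [0.0074,0.0011,-0.0109,-0.0009,0.0025,0],
    [0.0074,0.0011,-0.0109,-0.0009,0.0025,0],
    [0.0074,0.0011,-0.0109,-0.0009,0.0025,0],
    [0.0074,0.0011,-0.0108,-0.001,0.0024,0],
    [0,0,0,0,0,0],
    [0,0,0,0,0,0]
  ]
}}

```text
clock: 12.08
eef_pos: [0.4897, -0.2124, 0.267]
tcp_rot: [[0.394, -0.738, 0.548], [-0.905, -0.416, 0.091], [0.161, -0.531, -0.832]]
force: [-0.8, 0.1, -2.9]
grip_width: 0.0358
```

Run:
```python
from goal import *
where()
for n in ("scene","side"):
    im=viewer.get_image(n); cv2.imwrite(f"pics/{n}9.png",im)
crop(cv2.imread("pics/scene9.png"),(130,160,270,270),5,"pics/s9c.png")
crop(cv2.imread("pics/side9.png"),(240,100,360,220),5,"pics/d9c.png")
```

```text
h 66.16 lateral e1,e2 mm [0.38 0.68] F a,e1,e2 [-2.  -2.3 -0.1] M [ 0.01 -0.02  0.61] clk 12.08 w 0.0358
```

View pics/s9c.png

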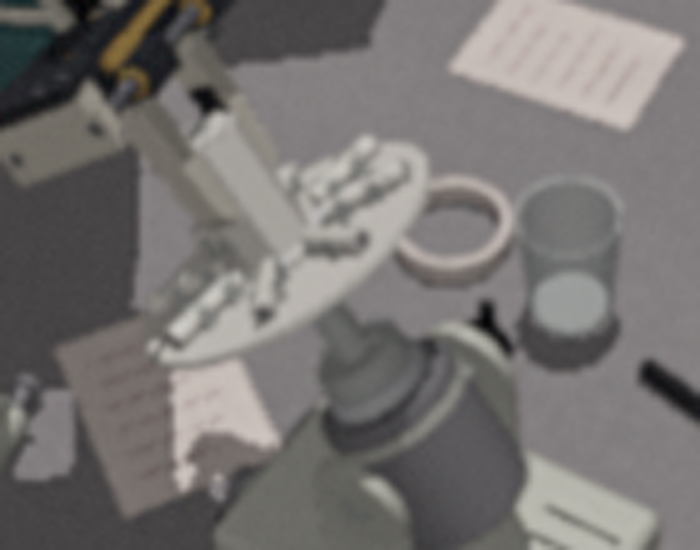

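View pics/d9c.png

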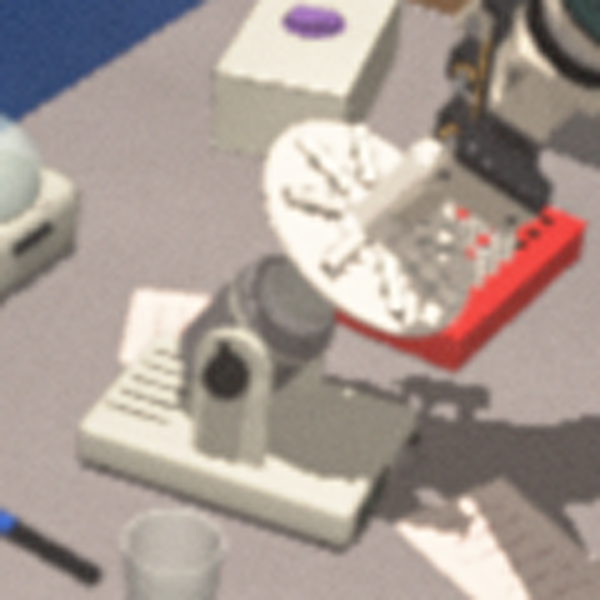

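Aligned over the tip. I'll push on gently and watch the forces.

{"api": "carry_out", "payload": {
  "targets": [
    [0.0022,-0.0001,-0.0033,0,0,0],
    [0.0022,0.0001,-0.0033,0,0,0],
    [0.0022,0.0004,-0.0033,0,0,0],
    [0.0022,0.0004,-0.0033,0,0,0],
    [0,0,0,0,0,0]
  ]
}}

```text
clock: 12.6
eef_pos: [0.4983, -0.2128, 0.2532]
tcp_rot: [[0.392, -0.739, 0.548], [-0.906, -0.414, 0.089], [0.161, -0.531, -0.832]]
force: [-0.5, 1.0, -3.9]
grip_width: 0.0351
```

```bash
python3 -c "
from goal import *
where()"
```

```text
h 50.01 lateral e1,e2 mm [-0.18 -1.31] F a,e1,e2 [-3.1 -2.6  0.8] M [ 0.06 -0.12  0.63] clk 12.6 w 0.0351
```

{"api": "carry_out", "payload": {
  "targets": [
    [0.0022,0.0004,-0.0033,0,0,0],
    [0.0022,0.0004,-0.0033,0,0,0],
    [0.0022,0.0004,-0.0033,0,0,0],
    [0,0,0,0,0,0],
    [0,0,0,0,0,0]
  ]
}}

```text
clock: 13.02
eef_pos: [0.5048, -0.2115, 0.2437]
tcp_rot: [[0.392, -0.739, 0.548], [-0.906, -0.414, 0.089], [0.161, -0.531, -0.832]]
force: [-1.2, 3.0, -5.8]
grip_width: 0.0356
```

```bash
python3 -c "
from goal import *
where()"
```

```text
h 38.48 lateral e1,e2 mm [-0.05 -1.04] F a,e1,e2 [-4.4 -4.2  2.7] M [0.01 0.43 1.26] clk 13.02 w 0.0356
```

{"api": "carry_out", "payload": {
  "targets": [
    [0.0021,0.0008,-0.0035,0,0,0],
    [0.0021,0.0006,-0.0034,0,0,0],
    [0.0022,0.0004,-0.0033,0,0,0],
    [0,0,0,0,0,0],
    [0,0,0,0,0,0]
  ]
}}

```text
clock: 13.43
eef_pos: [0.5113, -0.21, 0.234]
tcp_rot: [[0.392, -0.739, 0.549], [-0.906, -0.414, 0.089], [0.162, -0.532, -0.831]]
force: [-1.5, 0.2, -5.3]
grip_width: 0.0358
```

```bash
python3 -c "
from goal import *
where()"
```

```text
h 26.67 lateral e1,e2 mm [ 0.02 -0.58] F a,e1,e2 [-3.6 -4.2 -0.1] M [-0.02  0.07  0.99] clk 13.43 w 0.0358
```

Moving freely. On to just above the pin.

{"api": "carry_out", "payload": {
  "targets": [
    [0.0021,0.0004,-0.0034,0,0,0],
    [0.0021,0.0004,-0.0034,0,0,0],
    [0.0022,0.0004,-0.0033,0,0,0],
    [0.0016,0.0003,-0.0025,0,0,0],
    [0,0,0,0,0,0],
    [0,0,0,0,0,0]
  ]
}}

```text
clock: 13.93
eef_pos: [0.5193, -0.2085, 0.2215]
tcp_rot: [[0.392, -0.739, 0.549], [-0.906, -0.415, 0.088], [0.162, -0.532, -0.831]]
force: [1.5, -0.7, -2.6]
grip_width: 0.0355
```

```bash
python3 -c "
from goal import *
where()"
```

```text
h 11.76 lateral e1,e2 mm [-0.27 -0.43] F a,e1,e2 [-2.9 -0.2 -0.9] M [ 0.07 -0.11  0.69] clk 13.93 w 0.0355
```

{"api": "carry_out", "payload": {
  "targets": [
    [0.0014,0.0002,-0.0021,0,0,0],
    [0.0011,0.0002,-0.0017,0,0,0],
    [0.0008,0.0001,-0.0012,0,0,0],
    [0,0,0,0,0,0],
    [0,0,0,0,0,0]
  ]
}}

```text
clock: 14.35
eef_pos: [0.5225, -0.208, 0.2165]
tcp_rot: [[0.392, -0.739, 0.549], [-0.906, -0.415, 0.089], [0.162, -0.532, -0.831]]
force: [0.0, -0.3, -4.1]
grip_width: 0.0356
```

```bash
python3 -c "
from goal import *
where()"
```

```text
h 5.77 lateral e1,e2 mm [-0.42 -0.48] F a,e1,e2 [-3.3 -2.2 -0.6] M [ 0.03 -0.12  0.64] clk 14.35 w 0.0356
```

{"api": "carry_out", "payload": {
  "targets": [
    [0.0008,0.0001,-0.0012,0,0,0],
    [0.0008,0.0001,-0.0012,0,0,0],
    [0,0,0,0,0,0],
    [0,0,0,0,0,0]
  ]
}}

```text
clock: 14.68
eef_pos: [0.5241, -0.2077, 0.2141]
tcp_rot: [[0.392, -0.739, 0.549], [-0.906, -0.414, 0.089], [0.162, -0.532, -0.831]]
force: [0.7, 0.7, -3.2]
grip_width: 0.0353
```

```bash
python3 -c "
from goal import *
where()"
```

```text
h 2.88 lateral e1,e2 mm [-0.49 -0.51] F a,e1,e2 [-3.  -1.2  0.5] M [-0.02 -0.16  0.6 ] clk 14.68 w 0.0353
```

{"api": "carry_out", "payload": {
  "targets": [
    [0.0006,0.0001,-0.0008,0,0,0],
    [0.0006,0.0001,-0.0008,0,0,0],
    [0,0,0,0,0,0],
    [0,0,0,0,0,0]
  ]
}}

```text
clock: 15.02
eef_pos: [0.5253, -0.2076, 0.2125]
tcp_rot: [[0.392, -0.739, 0.549], [-0.906, -0.414, 0.088], [0.162, -0.532, -0.831]]
force: [0.4, -0.2, -4.1]
grip_width: 0.0355
```

```bash
python3 -c "
from goal import *
where()"
```

```text
h 0.92 lateral e1,e2 mm [-0.33 -0.53] F a,e1,e2 [-3.5 -2.  -0.5] M [-0.01 -0.06  0.67] clk 15.02 w 0.0355
```

{"api": "carry_out", "payload": {
  "targets": [
    [0.0005,0.0001,-0.0008,0,0,0],
    [0.0003,0,-0.0004,0,0,0],
    [0,0,0,0,0,0],
    [0,0,0,0,0,0]
  ]
}}

```text
clock: 15.35
eef_pos: [0.5261, -0.2075, 0.2114]
tcp_rot: [[0.392, -0.739, 0.549], [-0.906, -0.415, 0.088], [0.162, -0.532, -0.831]]
force: [-2.3, 0.2, -1.6]
grip_width: 0.0356
```

```bash
python3 -c "
from goal import *
where()"
```

```text
h -0.41 lateral e1,e2 mm [-0.28 -0.55] F a,e1,e2 [-0.  -2.8  0.2] M [0.03 0.02 0.83] clk 15.35 w 0.0356
```

Contact begins at an estimated h of about 0. I'll press a little to seat it.

{"api": "carry_out", "payload": {
  "targets": [
    [0.0004,0.0001,-0.0006,0,0,0],
    [0.0004,0.0001,-0.0006,0,0,0],
    [0,0,0,0,0,0],
    [0,0,0,0,0,0]
  ]
}}

```text
clock: 15.68
eef_pos: [0.5264, -0.2075, 0.2114]
tcp_rot: [[0.392, -0.739, 0.548], [-0.905, -0.415, 0.088], [0.163, -0.531, -0.832]]
force: [-24.1, 0.8, 12.5]
grip_width: 0.036
```

```bash
python3 -c "
from goal import *
where()"; python3 snap.py w10
```

```text
h -0.56 lateral e1,e2 mm [-0.07 -0.6 ] F a,e1,e2 [ 23.6 -13.1   3. ] M [0.05 0.76 2.71] clk 15.68 w 0.036
[ 0.5264 -0.2075  0.2114] [[0.3921, -0.7386, 0.5484], [-0.9054, -0.4154, 0.0878], [0.163, -0.5309, -0.8316]] 15.7333 [-24.6   0.1  13.9] [0.43 2.68 0.65] 0.0356
```

View pics/w10.png

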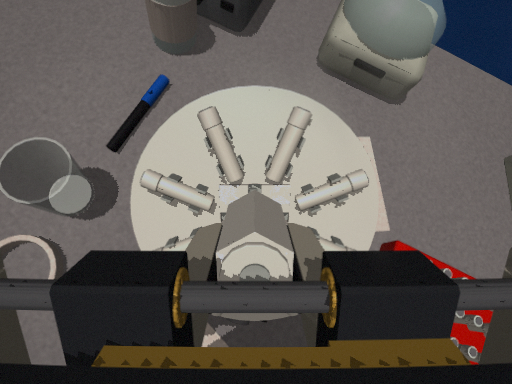

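Run:
```python
from goal import *
for n in ("scene","side"):
    im=viewer.get_image(n); cv2.imwrite(f"pics/{n}10.png",im)
im=cv2.imread("pics/scene10.png")
crop(im,(150,180,270,290),6,"pics/s10c.png")
crop(cv2.imread("pics/w10.png"),(200,150,310,230),6,"pics/w10c.png")
```

```text
(no output)
```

View pics/s10c.png

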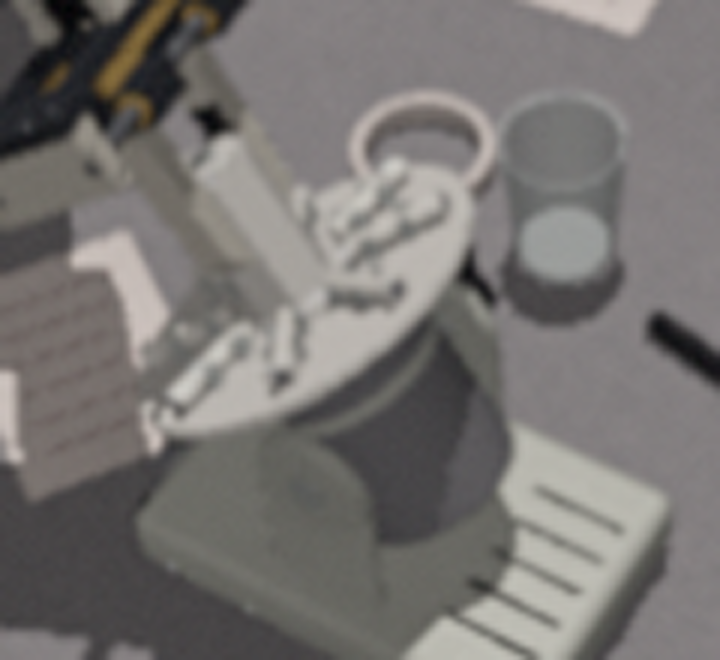

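View pics/w10c.png

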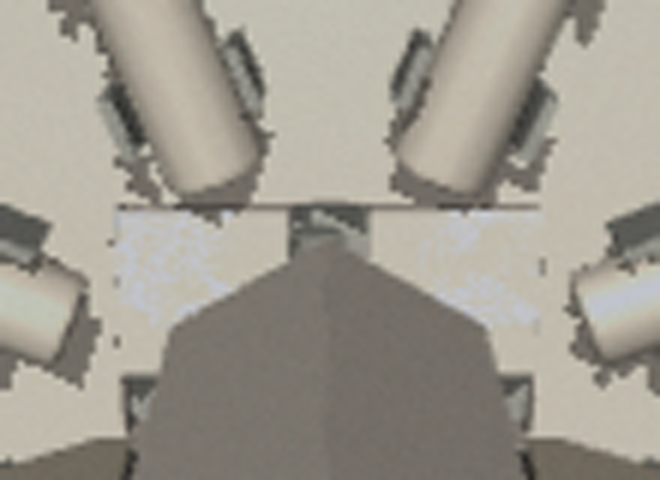

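The top notch in the disc shows a pin end, and there is no gap at the collar. There is a sideways load of about 11 N, so I'll relax it.

{"api": "carry_out", "payload": {
  "targets": [
    [-0.0004,0,-0.0003,0,0,0],
    [0,0,0,0,0,0],
    [0,0,0,0,0,0]
  ]
}}

```text
clock: 16.08
eef_pos: [0.5263, -0.2075, 0.2114]
tcp_rot: [[0.392, -0.738, 0.549], [-0.905, -0.415, 0.088], [0.163, -0.532, -0.831]]
force: [-19.5, -0.4, 11.9]
grip_width: 0.0356
```

```bash
python3 -c "
from goal import *
where()"
```

```text
h -0.56 lateral e1,e2 mm [-0.14 -0.64] F a,e1,e2 [20.7 -9.6  1.5] M [0.05 0.66 2.  ] clk 16.08 w 0.0356
```

{"api": "carry_out", "payload": {
  "targets": [
    [-0.0008,0,-0.0006,0,0,0],
    [-0.0004,0,0.0006,0,0,0],
    [0,0,0,0,0,0],
    [0,0,0,0,0,0]
  ]
}}

```text
clock: 16.42
eef_pos: [0.5256, -0.2075, 0.211]
tcp_rot: [[0.391, -0.738, 0.55], [-0.906, -0.415, 0.088], [0.163, -0.532, -0.831]]
force: [-5.8, -0.3, 7.7]
grip_width: 0.0356
```

```bash
python3 -c "
from goal import *
a=where(); print((a[0]*np.radians(3)).round(4))"
```

```text
h -0.49 lateral e1,e2 mm [-0.87 -0.61] F a,e1,e2 [ 9.6 -0.5  0.5] M [-0.06  0.22  0.3 ] clk 16.42 w 0.0356
[-0.029  -0.0048  0.0433]
```

Now a light spin test: ±6° about the shaft should meet the pin walls if the slots are engaged.

{"api": "carry_out", "payload": {
  "targets": [
    [0,0,0,-0.029,-0.0048,0.0433],
    [0,0,0,-0.029,-0.0048,0.0433],
    [0,0,0,0,0,0],
    [0,0,0,0,0,0]
  ]
}}

```text
clock: 16.75
eef_pos: [0.5255, -0.207, 0.211]
tcp_rot: [[0.467, -0.693, 0.55], [-0.857, -0.507, 0.088], [0.218, -0.513, -0.83]]
force: [-8.7, 3.4, 8.7]
grip_width: 0.0361
```

```bash
python3 -c "
from goal import *
a=where(); p,R=tcp(); print(np.degrees(Rn.from_matrix(R@goal(0)[1].T).as_rotvec()@a[0]))"
```

```text
h -0.54 lateral e1,e2 mm [-1.1  -0.05] F a,e1,e2 [11.7 -2.3  4.5] M [-0.11  1.15  0.5 ] clk 16.75 w 0.0361
6.035899006321203
```

{"api": "carry_out", "payload": {
  "targets": [
    [0,0,0,0.029,0.0048,-0.0433],
    [0,0,0,0.029,0.0048,-0.0433],
    [0,0,0,0,0,0],
    [0,0,0,0,0,0]
  ]
}}

```text
clock: 17.08
eef_pos: [0.5255, -0.2072, 0.211]
tcp_rot: [[0.391, -0.738, 0.55], [-0.906, -0.414, 0.088], [0.163, -0.532, -0.831]]
force: [-8.8, 1.3, 8.3]
grip_width: 0.0357
```

```bash
python3 -c "
from goal import *
a=where(); p,R=tcp(); print(np.degrees(Rn.from_matrix(R@goal(0)[1].T).as_rotvec()@a[0]))"; python3 snap.py w11; python3 held.py w11 .04
```

```text
h -0.52 lateral e1,e2 mm [-0.99 -0.31] F a,e1,e2 [11.6 -2.6  2.4] M [-0.04  0.64  0.61] clk 17.08 w 0.0357
0.004359331058045084
[ 0.5255 -0.2072  0.211 ] [[0.3913, -0.7381, 0.5497], [-0.9058, -0.4145, 0.0883], [0.1627, -0.5324, -0.8307]] 17.1333 [-7.9  0.4  8.2] [0.49 0.57 0.4 ] 0.0357
w11 89 disc centre in tool (underside z +6mm) [-0.0004 -0.001   0.0379] tilt [-0.002  0.002] rms 1.200301490384214
```

Turning 6° met little torque, which fits the 8° slot play only if it started near one side. I'll look at the notch at +8° to be certain.

{"api": "carry_out", "payload": {
  "targets": [
    [0,0,0,-0.029,-0.0048,0.0433],
    [0,0,0,-0.029,-0.0048,0.0433],
    [0,0,0,-0.0193,-0.0032,0.0289],
    [0,0,0,0,0,0],
    [0,0,0,0,0,0]
  ]
}}

```text
clock: 17.55
eef_pos: [0.5255, -0.2069, 0.211]
tcp_rot: [[0.49, -0.676, 0.55], [-0.839, -0.536, 0.088], [0.235, -0.505, -0.83]]
force: [-10.4, 5.4, 10.0]
grip_width: 0.0359
```

```bash
python3 -c "
from goal import *
a=where(); p,R=tcp(); print(np.degrees(Rn.from_matrix(R@goal(0)[1].T).as_rotvec()@a[0]))"; python3 snap.py w12; python3 -c "
from h import *
A=[cv2.resize(cv2.imread(f'pics/{t}.png')[150:230,200:310],None,fx=6,fy=6,interpolation=cv2.INTER_CUBIC)[:280] for t in ('w11','w12')]
cv2.imwrite('pics/cmp.png',np.vstack(A))"
```

```text
h -0.5 lateral e1,e2 mm [-1.15  0.01] F a,e1,e2 [13.5 -3.1  6.7] M [-0.69  1.24  0.63] clk 17.55 w 0.0359
7.995001523170021
[ 0.5255 -0.2069  0.211 ] [[0.49, -0.6762, 0.5501], [-0.8394, -0.5363, 0.0883], [0.2353, -0.5051, -0.8304]] 17.6 [-9.8  4.4  8.8] [1.39 0.68 0.25] 0.0355
```

View pics/cmp.png

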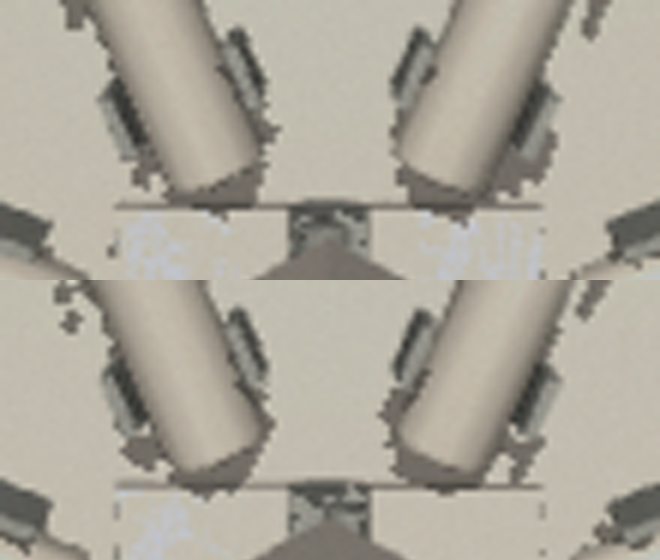

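Torque rises to 0.7 N m at +8° with the height still zero, so the pin wall is there and the slots are engaged. I'll back off to mid-play and press home.

{"api": "carry_out", "payload": {
  "targets": [
    [0,0,0,0.0193,0.0032,-0.0289],
    [0,0,0,0.0193,0.0032,-0.0289],
    [0.0005,0,-0.0008,0,0,0],
    [0.0005,0,-0.0008,0,0,0],
    [0,0,0,0,0,0],
    [0,0,0,0,0,0]
  ]
}}

```text
clock: 18.1
eef_pos: [0.5259, -0.2071, 0.211]
tcp_rot: [[0.443, -0.709, 0.549], [-0.874, -0.478, 0.088], [0.2, -0.519, -0.831]]
force: [-37.7, 5.3, 27.9]
grip_width: 0.0353
```

```bash
python3 -c "
from goal import *
a=where(); p,R=tcp(); print(np.degrees(Rn.from_matrix(R@goal(0)[1].T).as_rotvec()@a[0]))"
```

```text
h -0.71 lateral e1,e2 mm [-0.79 -0.23] F a,e1,e2 [ 43.5 -15.8   9.3] M [-0.06  2.27  3.01] clk 18.1 w 0.0353
4.089227524182118
```

{"api": "carry_out", "payload": {
  "targets": [
    [-0.0012,0.0004,0.0008,0,0,0],
    [0,0,0.0001,0,0,0],
    [0,0,0,0,0,0]
  ]
}}

```text
clock: 18.35
eef_pos: [0.5252, -0.207, 0.2108]
tcp_rot: [[0.442, -0.709, 0.55], [-0.874, -0.477, 0.087], [0.201, -0.52, -0.83]]
force: [-13.6, 1.0, 13.4]
grip_width: 0.036
```

```bash
python3 -c "
from goal import *
a=where(); print(a[1],a[2])"
```

```text
h -0.53 lateral e1,e2 mm [-1.41 -0.14] F a,e1,e2 [18.5 -3.9  2.7] M [0.   0.74 1.01] clk 18.35 w 0.036
[ 0.83051394 -0.          0.55699784] [-0.0505948   0.99586597  0.07543959]
```

Loads are low now, so I'll let go.

{"api": "carry_out", "payload": {
  "targets": [
    [-0.0004,0.0002,0.0002,0,0,0],
    [0,0,0,0,0,0],
    [0,0,0,0,0,0],
    [0,0,0,0,0,0],
    [0,0,0,0,0,0],
    [0,0,0,0,0,0],
    [0,0,0,0,0,0],
    [0,0,0,0,0,0]
  ],
  "gripper": 1
}}

```text
clock: 19.02
eef_pos: [0.5247, -0.2067, 0.2093]
tcp_rot: [[0.442, -0.71, 0.549], [-0.875, -0.477, 0.088], [0.199, -0.519, -0.831]]
force: [-0.2, 0.1, -0.4]
grip_width: 0.0846
```

```bash
python3 -c "
from goal import *
a=where(); p,R=tcp(); print((-R[:,2]*.03).round(4))"; python3 snap.py w13; python3 held.py w13 .04
```

```text
h -1.49 lateral e1,e2 mm [-2.68  0.15] F a,e1,e2 [-0.2 -0.4  0. ] M [ 0.03 -0.09  0.25] clk 19.02 w 0.0846
[-0.0165 -0.0026  0.0249]
[ 0.5247 -0.2067  0.2093] [[0.4418, -0.7096, 0.5489], [-0.8747, -0.4766, 0.088], [0.1992, -0.519, -0.8312]] 19.0667 [-0.4 -0.6 -0.5] [-0.04  0.19 -0.01] 0.0884
w13 89 disc centre in tool (underside z +6mm) [-0.0006 -0.0007  0.0383] tilt [-0.003  0.002] rms 0.8446490694011171
```

View pics/w13.png

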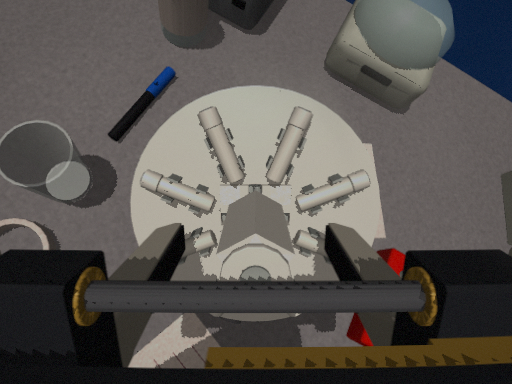

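{"api": "carry_out", "payload": {
  "targets": [
    [-0.0083,-0.0013,0.0125,0,0,0],
    [-0.0165,-0.0026,0.0249,0,0,0],
    [-0.0165,-0.0026,0.0249,0,0,0],
    [-0.0165,-0.0026,0.0249,0,0,0],
    [-0.0165,-0.0026,0.0249,0,0,0],
    [0,0,0,0,0,0],
    [0,0,0,0,0,0]
  ]
}}

```text
clock: 19.65
eef_pos: [0.4502, -0.2189, 0.3231]
tcp_rot: [[0.44, -0.709, 0.551], [-0.875, -0.477, 0.086], [0.202, -0.519, -0.83]]
force: [-0.1, -0.0, 0.3]
grip_width: 0.093
```

```bash
python3 snap.py w14; python3 held.py w14 .173
python3 - <<'E'
from goal import *
import pickle
from held import held
q=held("w14",.173); c,p,R=pickle.load(open("w14.pkl","rb"))
n=R@np.array([q[3],q[4],-1.]); n/=np.linalg.norm(n); top=p+R@q[:3]; und=top-.006*n
print("underside",und,"n",n,"tilt",np.degrees(np.arccos(n[2])),np.degrees(np.arctan2(n[1],n[0])))
a=ax(34.2,-170.7); print("h mm",(und-o0)@a*1e3, "lat",((und-o0)-a*((und-o0)@a))*1e3)
for nme in ("scene","side"):
    im=viewer.get_image(nme); cv2.imwrite(f"pics/{nme}14.png",im)
crop(cv2.imread("pics/scene14.png"),(150,180,270,290),6,"pics/s14c.png")
crop(cv2.imread("pics/side14.png"),(240,110,350,215),6,"pics/d14c.png")
E
```

```text
[ 0.4502 -0.2189  0.3231] [[0.4403, -0.7091, 0.5508], [-0.8749, -0.4768, 0.0855], [0.2019, -0.5195, -0.8303]] 19.7 [ 1.  -0.7 -0.5] [-0.05  0.29  0.02] 0.0929
w14 84 disc centre in tool (underside z +6mm) [-0.0018 -0.0002  0.1751] tilt [0.005 0.003] rms 0.3737383761929635
w14 84 disc centre in tool (underside z +6mm) [-0.0018 -0.0002  0.1751] tilt [0.005 0.003] rms 0.3737383761929635
underside [ 0.54600957 -0.20225131  0.1774553 ] n [-0.55089208 -0.09115751  0.82958316] tilt 33.94405752568783 -170.604260393695
h mm 0.15653916951561142 lat [-2.00428499 -0.15686504 -1.36143454]
```

View pics/w14.png

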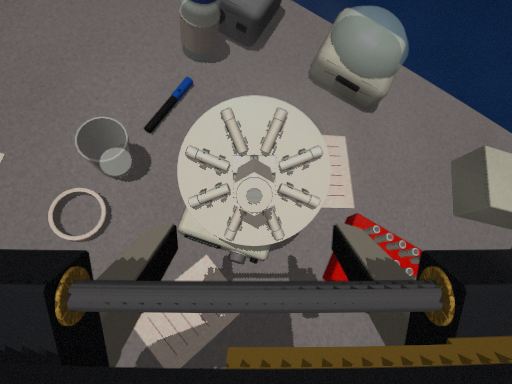

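View pics/s14c.png

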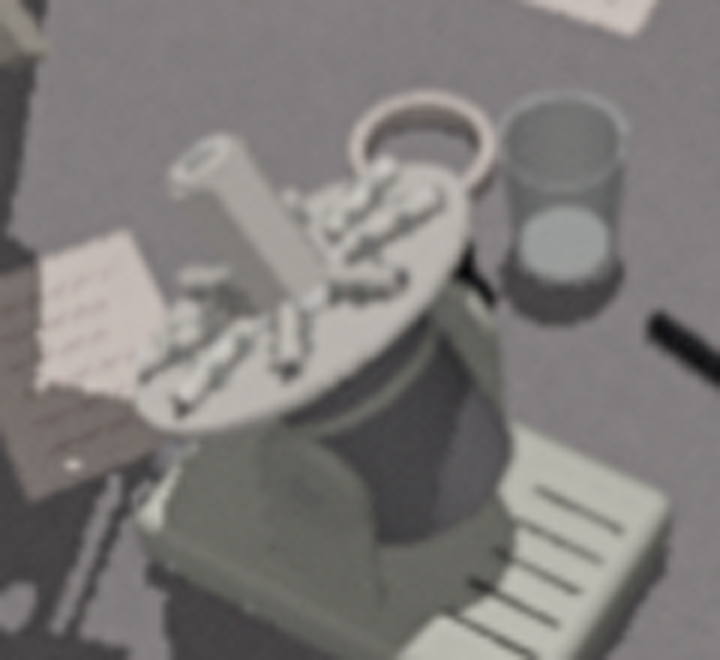

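View pics/d14c.png

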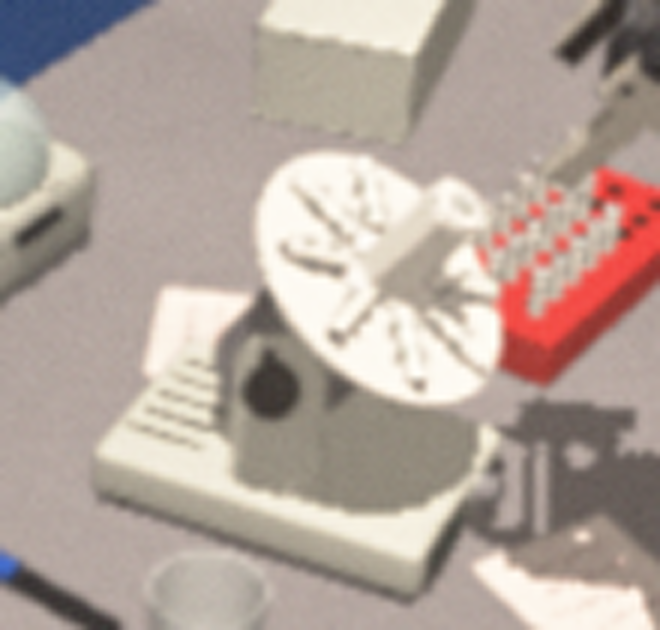

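```bash
python3 -c "
from h import *
print(manip.finish_job(), telemetry.observe()['clock'])"
```

```text
the job is handed in; nothing more can be done
the job is handed in; nothing more can be done
```

The carousel is fitted on the tube rotator, pressed home against the collar and released. I handed the job in after about 20 s of robot time, and no verdict was reported.

**How it went:**
- **Grip:** The first grip ended up 10 mm too high on the hub because I lifted before the fingers had fully closed. I set the carousel back down and gripped it again at the right height.
- **Fitting:** The slots were already lined up with the pin as the hub went down the shaft, so it slid straight to the collar without stopping 7 mm off. I pressed it home with about 45 N.

**Last checks:**
- **Height:** After release, the wrist picture puts the underside 0.2 mm from the collar face I had measured, so it is fully home.
- **Tilt:** The carousel sits at 33.9°. My picture-based fit of the shaft beforehand gave 34.8°, which is above the stated 34° limit, so I put the difference down to measuring error. The highest wrist moment I read was about 3 N m per axis, and the clamp holds 8 N m.
- **Slots on the pin:** Turning one way by 6° met little torque, but at 8° it rose to 0.7 N m with the height unchanged. That fits the pin touching a slot wall. I only tested that one direction, then left it near mid-play.
- **Disagreement:** The carousel's centre measures about 2.4 mm off my shaft estimate, on the downhill side. The fit's play is only about 1.25 mm; I take the rest as measuring error.
- **Surroundings:** The pictures I looked at after release showed nothing else out of place, though I didn't measure it. The gripper was open, well clear of everything and reading no contact force.

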